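Rock the add-on weight plates on the granite to find the bent ones

ROBOT

A 6-joint arm with a two-finger parallel gripper is mounted at the origin on the work surface. World frame = base frame: x ahead of the robot, y to its left, z up, the work surface at z = 0. Lengths are in m, angles in rad, forces in N, time in s.
With the tool pointing down it reaches from about 0.325 to 0.9 m from the base axis. Payload 6.1 kg.
Tool frame: the origin (TCP) lies where the fingers leave the gripper's body, on its centre line; the fingertips stand 70 mm ahead of it and the grasp point (between the pads) lies 51 mm ahead of it; z points along the fingers, y is the direction in which the jaws open and shut (so a half turn about z gives the same grasp; the last joint's range is limited). The gripper opens to 87 mm and grips with 3 to 60 N. Pads are 19 mm wide; open, the fingers measure 117 mm over their backs; the gripper's body (75 mm by 190 mm) begins 51 mm behind the grasp point.
Start: joints at [-1.414, 0.22, 1.526, -0, 1.395, -0.126], TCP at [0.174, -0.6, 0.292] pointing down, gripper open.
Joint ranges: [-2.98, 2.98], [-0.91, 2.08], [0.09, 2.57], [-1.24, 4.39], [0.2, 2.65], [-2.68, 2.68]. Speed limits (rad/s): [2.57, 2.57, 3.01, 3.14, 3.14, 3.14].

INTERFACE

Orientations are given as a unit quaternion [x, y, z, w].
In Python, from rig import manip, vision, close_job gives the robot as it stands. The module is installed in compiled form; this text tells all that it offers.
- The arm moves only by the tool arm_command, never from a script. Its argument "plan" is a list of rows, each an object of numbers: "grip": the closure, from 0 (fully open) to 1 (shut); "tx", "ty", "tz": the shift along the tool's x, y, z in units of 60 mm (1.0 is 60 mm); "ax", "ay", "az": the turn, a rotation vector about the tool's x, y, z in units of 5 degrees (1.0 is 5 degrees). In form: [{"grip": .., "tx": .., "ty": .., "tz": .., "ax": .., "ay": .., "az": ..}, ...]. A call has 1 to 8 rows; each row is the pose to reach, as a shift and turn from the pose commanded when the call began, along the tool's axes at that moment; what a row does not reach only later rows make up. A row lasts 1/8 s, in which the tool goes at most 62.5 mm and 10.7 degrees, less where a joint would pass 70% of its speed; a pose out of reach is approached as far as the arm can. A call with a gripper value outside its range is refused whole. The fingers move at their own pace and stop on an object; "newtons" is the grip in N (left out, the last holds). Time passes only in rows, so rows that repeat a pose let the fingers close. It gives the time, the measured TCP pose, the force and the opening at its end, in the units of the state.
- manip.observe(): the state, without advancing time (a new reading comes with each control period).
- vision.camera(name): name is "side" or "top" or "wrist"; returns (picture, depth): 400x640x3 uint8, red, green, blue; 400x640 float32, m along the optical axis (not along the pixel's ray), 0 where there is no reading.
- vision.camera_model(name): a dict with "camera_matrix" (3x3 intrinsics, pixels), "dist_coeffs" ([k1, k2, p1, p2, k3] as OpenCV has them; the pictures are not rectified), "world_from_camera" (4x4, takes a point from camera to world coordinates). Camera axes: x right, y down, z forward; pixel columns grow to the right and rows downward; lengths in m; the calibration is good to about 2 mm. A picture is of the moment at which its call begins: read the wrist's pose just before it. camera_model takes no time and is no camera call; for the wrist camera it gives the pose at the moment of the call.
- close_job(): hands the job in, once; it reports no verdict.
The state is a dict: "clock": time; "joints": joint angles; "joint_vel": joint speeds; "effort": joint torques, N m; "position": TCP position; "ee_rot": TCP orientation; "contact_force": force on the tool from outside, world axes, zero at the start; "moment": the same for the moment, N m; "gripper_width": finger opening in m.
Only numpy, scipy, OpenCV 4.12 (cv2) and the standard library are available. Lean on these libraries where they do the work, as an engineer would, in place of code of your own. Each camera call takes 0.05 s, during which the arm holds its last target.

TASK

Check the coloured add-on weight plates for bends, one at a time and in the order red, yellow, blue (the blue one may be missing): lay the plate on the granite surface plate and rock it by pressing gently with the closed fingertips on its white pad and then on its black pad, to see whether it tips. Lay every flat plate on the table in the row between the stopwatch and the carabiner, and every bent one (it tips on either or both of its pads) in the row between the two spring collars: each on the straight line joining the two, long side square across that line, plates side by side and not on top of one another. Leave everything else where it is.

Things in the scene. Friction and masses are not known exactly. Their poses are not given: they have to be found in the camera images.
- red_p: red steel plate (one of two alike, at most one there), 110 mm (x) by 60 mm (y) by 8 mm, 0.42 kg; bar handle upright in its middle, 14 mm thick (x), 50 mm long (y), top 50 mm above the underside; round springy press pads 24 mm across, 8 mm high, 42 mm from the middle, giving 1 mm per N, 6 mm in all: white towards +x, black towards -x. Origin in the handle, 32 mm above the underside; z up. Bent or flat: see slab
- red_q: red steel plate (one of two alike, at most one there), 110 mm (x) by 60 mm (y) by 8 mm, 0.42 kg; bar handle upright in its middle, 14 mm thick (x), 50 mm long (y), top 50 mm above the underside; round springy press pads 24 mm across, 8 mm high, 42 mm from the middle, giving 1 mm per N, 6 mm in all: white towards +x, black towards -x. Origin in the handle, 32 mm above the underside; z up. Bent or flat: see slab
- yellow_p: yellow steel plate (one of two alike, at most one there), 110 mm (x) by 60 mm (y) by 8 mm, 0.42 kg; bar handle upright in its middle, 14 mm thick (x), 50 mm long (y), top 50 mm above the underside; round springy press pads 24 mm across, 8 mm high, 42 mm from the middle, giving 1 mm per N, 6 mm in all: white towards +x, black towards -x. Origin in the handle, 32 mm above the underside; z up. Bent or flat: see slab
- yellow_q: yellow steel plate (one of two alike, at most one there), 110 mm (x) by 60 mm (y) by 8 mm, 0.42 kg; bar handle upright in its middle, 14 mm thick (x), 50 mm long (y), top 50 mm above the underside; round springy press pads 24 mm across, 8 mm high, 42 mm from the middle, giving 1 mm per N, 6 mm in all: white towards +x, black towards -x. Origin in the handle, 32 mm above the underside; z up. Bent or flat: see slab
- blue_p: blue steel plate (one of two alike, at most one there), 110 mm (x) by 60 mm (y) by 8 mm, 0.42 kg; bar handle upright in its middle, 14 mm thick (x), 50 mm long (y), top 50 mm above the underside; round springy press pads 24 mm across, 8 mm high, 42 mm from the middle, giving 1 mm per N, 6 mm in all: white towards +x, black towards -x. Origin in the handle, 32 mm above the underside; z up. Bent or flat: see slab
- blue_q: blue steel plate (one of two alike, at most one there), 110 mm (x) by 60 mm (y) by 8 mm, 0.42 kg; bar handle upright in its middle, 14 mm thick (x), 50 mm long (y), top 50 mm above the underside; round springy press pads 24 mm across, 8 mm high, 42 mm from the middle, giving 1 mm per N, 6 mm in all: white towards +x, black towards -x. Origin in the handle, 32 mm above the underside; z up. Bent or flat: see slab
- slab: fixed dark granite surface plate, 160 mm (its x) by 240 mm (its y), 40 mm high; origin at the centre of its underside, z up: the flat top is 40 mm above it. Plates are rocked on it: a bent plate rests level on its 26 mm wide middle strip, with the end at one or both pads bent up 4 to 5 mm; 2 to 3 N on such a pad tips it 0.11 rad (pad sinks 3 mm more, plate leans, far end lifts), then it falls back. A flat end stays put
- collar_left: steel spring collar with two black finger levers, lying flat, 56 mm across, 36 mm high; origin at the centre of its underside; its -y axis points to the other collar
- collar_right: the second spring collar, the same, 360 mm from the first, centre to centre (the bent plates go between the two)
- stopwatch: round yellow plastic stopwatch lying face up, 58 mm across, 18 mm high; origin at the centre of its underside; its -x axis points to the carabiner
- carabiner: aluminium carabiner lying flat, 100 mm by 58 mm, 10 mm high; origin at the centre of its underside; 360 mm from the stopwatch, centre to centre (the flat plates go between the two)
- grip_trainer: red two-handled grip trainer lying flat, 145 mm long, 25 mm high; origin at the centre of its underside; a bystander, leave it alone
- tape_roll: roll of white tape lying flat, 90 mm across, 25 mm high (not always there); origin at the centre of its underside; a bystander, leave it alone
Things that resemble listed ones, but are neither listed nor needed, are in the scene too. Leave any green look-alike of the yellow_q alone.

How it is judged:
On the way, in this order (a step that is already met when the one before it is completed fails the run):
1. red plate (if present) lies on the granite and its white pad is pressed by the fingers with more than 2 N (if it is bent on that side: pressed until it tips over by more than 0.05 rad) (((x of red_p in the frame of slab between -0.075 and 0.075 m and y of red_p in the frame of slab between -0.11 and 0.11 m and z of red_p in the frame of slab between 0.06 and 0.085 m and x of the grasp point in the frame of red_p between 0.02 and 0.068 m and contact force between the fingers and red_p above 2 N) or (x of red_q in the frame of slab between -0.075 and 0.075 m and y of red_q in the frame of slab between -0.11 and 0.11 m and z of red_q in the frame of slab between 0.06 and 0.085 m and x of the grasp point in the frame of red_q between 0.02 and 0.068 m and contact force between the fingers and red_q above 2 N))), for 0.2 s.
2. red plate (if present) lies on the granite and its black pad is pressed by the fingers with more than 2 N (if it is bent on that side: pressed until it tips over by more than 0.05 rad) (((x of red_p in the frame of slab between -0.075 and 0.075 m and y of red_p in the frame of slab between -0.11 and 0.11 m and z of red_p in the frame of slab between 0.06 and 0.085 m and x of the grasp point in the frame of red_p between -0.068 and -0.02 m and contact force between the fingers and red_p above 2 N) or (x of red_q in the frame of slab between -0.075 and 0.075 m and y of red_q in the frame of slab between -0.11 and 0.11 m and z of red_q in the frame of slab between 0.06 and 0.085 m and x of the grasp point in the frame of red_q between -0.068 and -0.02 m and contact force between the fingers and red_q above 1 N and angle between red_q's own z axis and vertical above 0.05 rad))), for 0.2 s.
3. yellow plate (if present) lies on the granite and its white pad is pressed by the fingers with more than 2 N (if it is bent on that side: pressed until it tips over by more than 0.05 rad) (((x of yellow_p in the frame of slab between -0.075 and 0.075 m and y of yellow_p in the frame of slab between -0.11 and 0.11 m and z of yellow_p in the frame of slab between 0.06 and 0.085 m and x of the grasp point in the frame of yellow_p between 0.02 and 0.068 m and contact force between the fingers and yellow_p above 1 N and angle between yellow_p's own z axis and vertical above 0.05 rad) or (x of yellow_q in the frame of slab between -0.075 and 0.075 m and y of yellow_q in the frame of slab between -0.11 and 0.11 m and z of yellow_q in the frame of slab between 0.06 and 0.085 m and x of the grasp point in the frame of yellow_q between 0.02 and 0.068 m and contact force between the fingers and yellow_q above 2 N))), for 0.2 s.
4. yellow plate (if present) lies on the granite and its black pad is pressed by the fingers with more than 2 N (if it is bent on that side: pressed until it tips over by more than 0.05 rad) (((x of yellow_p in the frame of slab between -0.075 and 0.075 m and y of yellow_p in the frame of slab between -0.11 and 0.11 m and z of yellow_p in the frame of slab between 0.06 and 0.085 m and x of the grasp point in the frame of yellow_p between -0.068 and -0.02 m and contact force between the fingers and yellow_p above 2 N) or (x of yellow_q in the frame of slab between -0.075 and 0.075 m and y of yellow_q in the frame of slab between -0.11 and 0.11 m and z of yellow_q in the frame of slab between 0.06 and 0.085 m and x of the grasp point in the frame of yellow_q between -0.068 and -0.02 m and contact force between the fingers and yellow_q above 2 N))), for 0.2 s.
5. blue plate (if present) lies on the granite and its white pad is pressed by the fingers with more than 2 N (if it is bent on that side: pressed until it tips over by more than 0.05 rad) (((x of blue_p in the frame of slab between -0.075 and 0.075 m and y of blue_p in the frame of slab between -0.11 and 0.11 m and z of blue_p in the frame of slab between 0.06 and 0.085 m and x of the grasp point in the frame of blue_p between 0.02 and 0.068 m and contact force between the fingers and blue_p above 2 N) or (x of blue_q in the frame of slab between -0.075 and 0.075 m and y of blue_q in the frame of slab between -0.11 and 0.11 m and z of blue_q in the frame of slab between 0.06 and 0.085 m and x of the grasp point in the frame of blue_q between 0.02 and 0.068 m and contact force between the fingers and blue_q above 1 N and angle between blue_q's own z axis and vertical above 0.05 rad))), for 0.2 s.
6. blue plate (if present) lies on the granite and its black pad is pressed by the fingers with more than 2 N (if it is bent on that side: pressed until it tips over by more than 0.05 rad) (((x of blue_p in the frame of slab between -0.075 and 0.075 m and y of blue_p in the frame of slab between -0.11 and 0.11 m and z of blue_p in the frame of slab between 0.06 and 0.085 m and x of the grasp point in the frame of blue_p between -0.068 and -0.02 m and contact force between the fingers and blue_p above 2 N) or (x of blue_q in the frame of slab between -0.075 and 0.075 m and y of blue_q in the frame of slab between -0.11 and 0.11 m and z of blue_q in the frame of slab between 0.06 and 0.085 m and x of the grasp point in the frame of blue_q between -0.068 and -0.02 m and contact force between the fingers and blue_q above 1 N and angle between blue_q's own z axis and vertical above 0.05 rad))), for 0.2 s.
At the end, for the whole second after the job is handed in: Each flat plate lies between stopwatch and carabiner, each bent one between the collars: on the table, level, middle within 30 mm of the line joining the two and over 50 mm (70 mm for the carabiner) from both centres, long side within 0.35 rad of square to it; nothing else moved over 30 mm (y of red_p in the frame of stopwatch between -0.03 and 0.03 m and x of red_p in the frame of stopwatch between -0.29 and -0.05 m and height (world z) of red_p between 0.022 and 0.04 m and angle between each of red_p, red_q, yellow_p, yellow_q, blue_p, blue_q's own z axis and vertical below 0.12 rad and angle between the x axis of each of red_p, yellow_q, blue_p and the y axis of stopwatch, either way round below 0.35 rad and x of red_q in the frame of collar_left between -0.03 and 0.03 m and y of red_q in the frame of collar_left between -0.31 and -0.05 m and height (world z) of red_q between 0.022 and 0.04 m and angle between the x axis of each of red_q, yellow_p, blue_q and the x axis of collar_left, either way round below 0.35 rad and x of yellow_p in the frame of collar_left between -0.03 and 0.03 m and y of yellow_p in the frame of collar_left between -0.31 and -0.05 m and height (world z) of yellow_p between 0.022 and 0.04 m and y of yellow_q in the frame of stopwatch between -0.03 and 0.03 m and x of yellow_q in the frame of stopwatch between -0.29 and -0.05 m and height (world z) of yellow_q between 0.022 and 0.04 m and y of blue_p in the frame of stopwatch between -0.03 and 0.03 m and x of blue_p in the frame of stopwatch between -0.29 and -0.05 m and height (world z) of blue_p between 0.022 and 0.04 m and x of blue_q in the frame of collar_left between -0.03 and 0.03 m and y of blue_q in the frame of collar_left between -0.31 and -0.05 m and height (world z) of blue_q between 0.022 and 0.04 m); the robot touches nothing.
It fails at once if a press pad is pressed harder than 25 N ((contact force between the fingers and red_p above 25 N and x of the grasp point in the frame of red_p between 0.02 and 0.068 m) or (contact force between the fingers and red_p above 25 N and x of the grasp point in the frame of red_p between -0.068 and -0.02 m) or (contact force between the fingers and red_q above 25 N and x of the grasp point in the frame of red_q between 0.02 and 0.068 m) or (contact force between the fingers and red_q above 25 N and x of the grasp point in the frame of red_q between -0.068 and -0.02 m) or (contact force between the fingers and yellow_p above 25 N and x of the grasp point in the frame of yellow_p between 0.02 and 0.068 m) or (contact force between the fingers and yellow_p above 25 N and x of the grasp point in the frame of yellow_p between -0.068 and -0.02 m) or (contact force between the fingers and yellow_q above 25 N and x of the grasp point in the frame of yellow_q between 0.02 and 0.068 m) or (contact force between the fingers and yellow_q above 25 N and x of the grasp point in the frame of yellow_q between -0.068 and -0.02 m) or (contact force between the fingers and blue_p above 25 N and x of the grasp point in the frame of blue_p between 0.02 and 0.068 m) or (contact force between the fingers and blue_p above 25 N and x of the grasp point in the frame of blue_p between -0.068 and -0.02 m) or (contact force between the fingers and blue_q above 25 N and x of the grasp point in the frame of blue_q between 0.02 and 0.068 m) or (contact force between the fingers and blue_q above 25 N and x of the grasp point in the frame of blue_q between -0.068 and -0.02 m)).
It fails at once if a reference object or bystander is shifted by more than 30 mm (distance of any of collar_left, collar_right, stopwatch, carabiner, grip_trainer, tape_roll from where it was at the start of the episode above 0.03 m).
Of red_p, red_q only 1 to 1 are there at a start; the rules pass over those that are not, and their reading is None.
Of yellow_p, yellow_q only 1 to 1 are there at a start; the rules pass over those that are not, and their reading is None.
Of blue_p, blue_q, tape_roll only 1 to 1 are there at a start; the rules pass over those that are not, and their reading is None.
At some moment in a run one of red_p, red_q, yellow_p, yellow_q, blue_p, blue_q may be knocked a few centimetres aside while the robot is not near it.
It also fails if it takes over 210 s, if anything falls off the work surface, if the arm or the gripper's body presses on something with over 40 N, if the wrist force passes 120 N, or if a joint passes its speed limit or range.

## Working session

There is one attempt and no reset: what is moved stays moved. The work goes in short steps, Python scripts to look and compute and a tool call to move; the robot and the scene stay as the last step left them, time stands still between calls to the robot, and variables do not carry over. Pictures are saved under pics/ and viewed, and the job is handed in when it is done.

Besides the shell and the picture viewer there is one more tool, called after ">>>" as name(argument=value, ...), one argument or row to a line, values as JSON. arm_command: Moves the arm, as the interface text tells. Its arguments: {"type":"object","properties":{"plan":{"type":"array"},"newtons":{"type":"number"}},"required":["plan"]}

```bash
mkdir -p pics; ls
python3 - <<'E'
from rig import manip, vision
import cv2, numpy as np
print(manip.observe())
for n in ("top","side"):
    p,d=vision.camera(n); cv2.imwrite(f"pics/{n}0.png",p[:,:,::-1]); np.save(f"pics/{n}0_d.npy",d); np.save(f"pics/{n}0.npy",p)
    print(n,vision.camera_model(n), d.min(), d.max())
E
```

```text
pics
{'clock': 0.0, 'joints': array([-1.41410778e+00,  2.21239786e-01,  1.52760425e+00, -2.56908072e-06,
        1.39468315e+00, -1.26061629e-01]), 'joint_vel': array([ 0.00165063,  0.00036557,  0.00026169,  0.00099899, -0.00021261,
        0.00109767]), 'effort': array([ 6.97632131e-04, -4.94612789e+01, -3.87376893e+01,  6.98712235e-02,
        5.66862943e-02, -1.26080004e-04]), 'position': array([ 0.17431675, -0.59969913,  0.29113229]), 'ee_rot': array([ 9.90022681e-01,  1.40904776e-01, -1.60758909e-05, -9.67131574e-04]), 'contact_force': array([-0.53963119, -0.02134065, -0.31804192]), 'moment': array([-0.02642488,  0.01747374, -0.0369193 ]), 'gripper_width': 0.08708541774572531}
top {'camera_matrix': array([[403.60265533,   0.        , 322.1034221 ],
       [  0.        , 403.60265533, 198.05146904],
       [  0.        ,   0.        ,   1.        ]]), 'dist_coeffs': array([-0.03865569,  0.        ,  0.        ,  0.        ,  0.        ]), 'world_from_camera': array([[ 0.01979894, -0.98272417,  0.18401417,  0.36691444],
       [-0.99979783, -0.0188152 ,  0.00709068,  0.02631515],
       [-0.00350592, -0.18411735, -0.98289802,  1.16573185],
       [ 0.        ,  0.        ,  0.        ,  1.        ]])} 0.0 2.1629338
side {'camera_matrix': array([[382.03009919,   0.        , 325.02038175],
       [  0.        , 382.03009919, 206.64499339],
       [  0.        ,   0.        ,   1.        ]]), 'dist_coeffs': array([0.02246364, 0.        , 0.        , 0.        , 0.        ]), 'world_from_camera': array([[ 0.98958642, -0.08383571,  0.11700548,  0.42430194],
       [-0.14382752, -0.54379857,  0.8267991 , -0.75861588],
       [-0.00568788, -0.83501778, -0.55019357,  0.59222981],
       [ 0.        ,  0.        ,  0.        ,  1.        ]])} 0.0 3.0877023
```

View pics/top0.png

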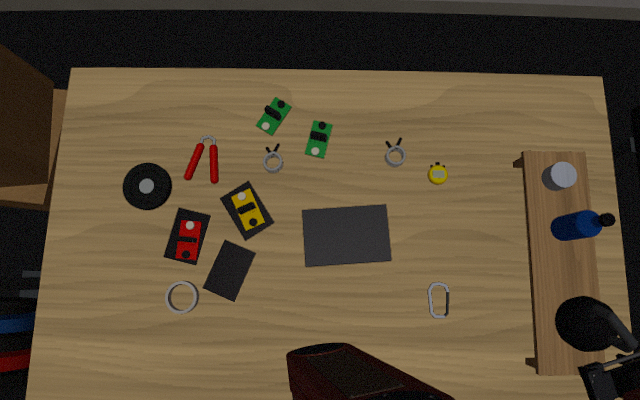

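View pics/side0.png

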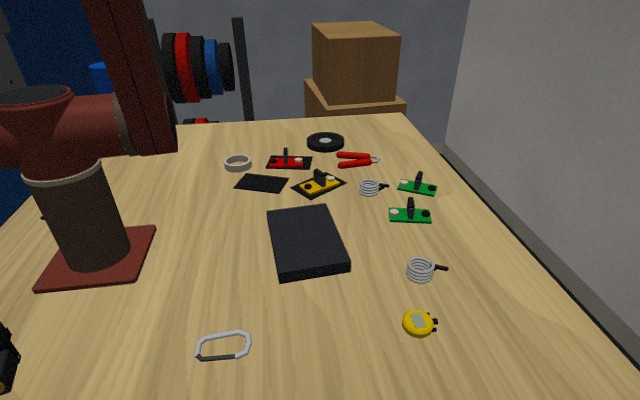

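The top view shows the red plate at (188,240), yellow at (247,209), an empty mat at (230,270) with tape at (182,297), so blue is missing. The green look-alikes are at (274,116) and (319,139), the slab at (347,235), the collars at (273,160) and (395,155), the stopwatch at (438,174) and the carabiner at (438,300).

```bash
cat > h.py <<'E'
import cv2, numpy as np
from rig import manip, vision
from scipy.spatial.transform import Rotation as R
def ray(uv,m):
    uv=np.asarray(uv,float).reshape(-1,1,2)
    n=cv2.undistortPoints(uv,m["camera_matrix"],np.array(m["dist_coeffs"])).reshape(-1,2)
    T=np.array(m["world_from_camera"]); d=np.c_[n,np.ones(len(n))]@T[:3,:3].T
    return T[:3,3],d
def onplane(uv,m,z):
    o,d=ray(uv,m); return o+d*((z-o[2])/d[:,2])[:,None]
def cloud(dep,m):
    vv,uu=np.mgrid[:400,:640]; o,d=ray(np.c_[uu.ravel(),vv.ravel()],m)
    return (o+d*dep.reshape(-1,1)).reshape(400,640,3)   # d has unit z in camera
def blobs(mask,amin=15):
    n,l,s,c=cv2.connectedComponentsWithStats(mask.astype(np.uint8),connectivity=8)
    return [(l==i,s[i,4],c[i]) for i in range(1,n) if s[i,4]>=amin]
def snap(name,fn):
    p,d=vision.camera(name); m=vision.camera_model(name)
    cv2.imwrite(f"pics/{fn}.png",p[:,:,::-1]); np.save(f"pics/{fn}.npy",p); np.save(f"pics/{fn}_d.npy",d)
    return p,d,m
def crop(p,fn,x0,y0,x1,y1,k):
    cv2.imwrite(f"pics/{fn}.png",cv2.resize(p[y0:y1,x0:x1,::-1],None,fx=k,fy=k,interpolation=cv2.INTER_NEAREST))
def yaw():
    q=manip.observe()["ee_rot"]; M=R.from_quat(q).as_matrix(); return np.arctan2(M[1,1],M[0,1])
def delta(target,yaw_y=None,dz_is="tcp"):
    """shift in tool axes (units) to world TCP target; yaw_y: wanted angle of tool y axis (mod pi)"""
    s=manip.observe(); M=R.from_quat(s["ee_rot"]).as_matrix()
    t=M.T@(np.array(target)-s["position"])/0.06
    out={"t":t.round(3)}
    if yaw_y is not None:
        # level the tool: z straight down
        best=None
        for k in (0,np.pi):
            y=np.array([np.cos(yaw_y+k),np.sin(yaw_y+k),0]); z=np.array([0,0,-1.]); x=np.cross(y,z)
            G=np.c_[x,y,z]; rv=R.from_matrix(M.T@G).as_rotvec()
            if best is None or np.linalg.norm(rv)<np.linalg.norm(best): best=rv
        out["a"]=(np.degrees(best)/5).round(3)
    return out
E
python3 - <<'E'
from h import *
p=np.load("pics/top0.npy"); d=np.load("pics/top0_d.npy"); m=vision.camera_model("top")
crop(p,"c0",150,85,410,325,3)
c=cloud(d,m)
hsv=cv2.cvtColor(p,cv2.COLOR_RGB2HSV)
for nm,(u,v) in dict(redmat=(170,245),slab=(347,235),table=(347,300),sw=(438,174),yel=(243,200),emptymat=(230,270),cara=(430,300)).items():
    print(nm,p[v,u],c[v-1:v+2,u-1:u+2].reshape(-1,3).mean(0).round(4))
for nm,lo,hi in (("red",(0,150,60),(8,255,255)),("red2",(172,150,60),(180,255,255)),("yel",(20,150,80),(35,255,255)),("green",(45,120,40),(85,255,255))):
    mk=cv2.inRange(hsv,lo,hi)
    for b,a,ct in blobs(mk):
        q=c[b]; print(nm,a,ct.round(1),np.median(q,0).round(3))
E
```

```text
redmat [29 33 32] [0.4382 0.4717 0.0023]
slab [55 54 52] [ 0.474  -0.037   0.0416]
table [134 112  78] [ 0.2949 -0.041   0.0005]
sw [119 123 105] [ 0.6596 -0.3033  0.0197]
yel [132 103   0] [0.573  0.2651 0.0107]
emptymat [29 29 31] [0.3712 0.293  0.0022]
cara [126 131 147] [ 0.2995 -0.2721  0.0114]
red 273 [193.5 160.8] [0.686 0.416 0.022]
red 272 [213.4 163.5] [0.678 0.356 0.023]
red 544 [188.3 240.1] [0.447 0.415 0.009]
red 276 [ 12.  362.8] [ 0.043  1.075 -0.233]
yel 217 [437.1 174.4] [ 0.657 -0.3    0.018]
yel 562 [248.  209.6] [0.539 0.249 0.009]
green 451 [273.7 116. ] [0.831 0.187 0.008]
green 446 [318.4 139.2] [0.755 0.048 0.009]
```

View pics/c0.png

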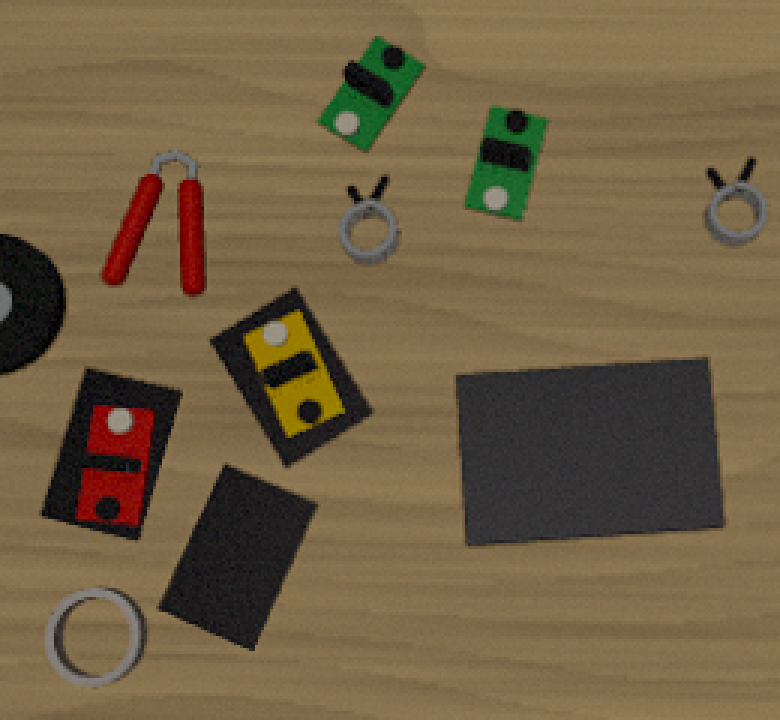

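The crop confirms the picks: red plate at top-image (188,240) with its white pad up-image, yellow at (248,210) with its white pad up-image, and two green ones to leave alone. There is no blue plate. Next I measure the plates, slab and reference objects precisely.

```bash
cat >> h.py <<'E'
COL=dict(red=((0,150,50),(8,255,255)),yellow=((20,150,60),(35,255,255)))
def plate(p,m,colour,z0,near=None,verbose=True):
    """z0: underside height. returns centre xy, yaw of plate x axis (black->white)"""
    hsv=cv2.cvtColor(p,cv2.COLOR_RGB2HSV); best=None
    for b,a,ct in blobs(cv2.morphologyEx(cv2.inRange(hsv,*COL[colour]),cv2.MORPH_CLOSE,np.ones((5,5))),120):
        cs,_=cv2.findContours(b.astype(np.uint8),cv2.RETR_EXTERNAL,cv2.CHAIN_APPROX_NONE)
        h=cv2.convexHull(max(cs,key=len))[:,0,:]
        w=onplane(h,m,z0+0.008)[:,:2]
        (cx,cy),(L1,L2),ang=cv2.minAreaRect((w*1000).astype(np.float32))
        L,W=max(L1,L2),min(L1,L2); 
        if L1<L2: ang+=90
        err=abs(L-110)+abs(W-60)
        if near is not None: err+=np.hypot(cx/1000-near[0],cy/1000-near[1])*1000*.5
        if best is None or err<best[0]: best=(err,np.array([cx,cy])/1000,np.radians(ang),L,W,h)
    err,c,ang,L,W,h=best
    ax=np.array([np.cos(ang),np.sin(ang)])
    # white pad inside the hull
    msk=np.zeros(p.shape[:2],np.uint8); cv2.fillConvexPoly(msk,h.astype(np.int32),1)
    g=(hsv[...,1]<60)&(hsv[...,2]>110)&(cv2.dilate(msk,np.ones((3,3)))>0)
    bl=sorted(blobs(g,6),key=lambda t:-t[1])
    wp=onplane(bl[0][2],m,z0+0.016)[0,:2] if bl else None
    if wp is not None and (wp-c)@ax<0: ax=-ax; ang+=np.pi
    yaw=np.arctan2(ax[1],ax[0])
    if verbose: print(colour,"c",c.round(4),"yaw",round(yaw,3),"LxW",round(L,1),round(W,1),"white",None if wp is None else wp.round(4),"along/across",None if wp is None else (round((wp-c)@ax,4),round((wp-c)@np.array([-ax[1],ax[0]]),4)))
    return c,yaw,wp
E
python3 - <<'E'
from h import *
p=np.load("pics/top0.npy"); d=np.load("pics/top0_d.npy"); m=vision.camera_model("top"); c=cloud(d,m)
plate(p,m,"red",.002); plate(p,m,"yellow",.002)
# slab top from depth
mk=(c[...,2]>.032)&(c[...,2]<.05)&(c[...,0]>.3)&(c[...,0]<.62)&(abs(c[...,1])<.2)
mk=cv2.morphologyEx(mk.astype(np.uint8),cv2.MORPH_OPEN,np.ones((5,5)))
b=max(blobs(mk),key=lambda t:t[1])[0]
cs,_=cv2.findContours(b.astype(np.uint8),cv2.RETR_EXTERNAL,cv2.CHAIN_APPROX_NONE)
w=onplane(cs[0][:,0],m,.04)[:,:2]*1000; print("slab",cv2.minAreaRect(w.astype(np.float32)),np.median(c[b][:,2]))
# refs by depth height
for nm,x0,y0,x1,y1,zl,zh in (("cl",255,148,290,175,.015,.05),("cr",380,142,412,170,.015,.05),("sw",424,160,452,188,.01,.03),("ca",420,278,456,324,.006,.03)):
    sub=np.zeros((400,640),bool); sub[y0:y1,x0:x1]=1
    k=sub&(c[...,2]>zl)&(c[...,2]<zh)
    cs,_=cv2.findContours(k.astype(np.uint8),cv2.RETR_EXTERNAL,cv2.CHAIN_APPROX_NONE)
    pts=np.concatenate(cs)[:,0]; zz=np.percentile(c[k][:,2],80)
    w=onplane(pts,m,zz)[:,:2]*1000; r=cv2.minAreaRect(w.astype(np.float32)); ce,rad=cv2.minEnclosingCircle(w.astype(np.float32))
    print(nm,"z",zz.round(4),"rect",np.round(r[0],1),np.round(r[1],1),r[2],"circ",np.round(ce,1),rad, "mean",c[k].mean(0).round(3))
E
```

```text
red c [0.4545 0.4174] yaw -0.062 LxW 112.3 63.2 white [0.4967 0.4136] along/across (np.float64(0.0424), np.float64(-0.0012))
yellow c [0.547  0.2516] yaw 0.459 LxW 112.3 62.7 white [0.5841 0.2692] along/across (np.float64(0.0411), np.float64(-0.0007))
slab ((475.108154296875, -34.99293518066406), (157.4112548828125, 239.7193603515625), 4.9822187423706055) 0.040790233330077696
cl z 0.0409 rect [683.6 180.8] [69.5 55.6] 19.959440231323242 circ [686.9 175.6] 37.50358200073242 mean [0.685 0.18  0.034]
cr z 0.0401 rect [ 708.5 -173.5] [63.6 59.9] 27.50046157836914 circ [ 711.9 -177.3] 37.53877258300781 mean [ 0.711 -0.177  0.034]
sw z 0.0202 rect [ 662.5 -301.9] [55.9 66.9] 88.29733276367188 circ [ 662.4 -300.1] 33.76610565185547 mean [ 0.661 -0.302  0.018]
ca z 0.012 rect [ 300.4 -295.6] [ 81.2 123.3] 82.4422378540039 circ [ 299.  -298.3] 66.93765258789062 mean [ 0.301 -0.295  0.01 ]
```

Run:
```python
from h import *
p=np.load("pics/top0.npy"); d=np.load("pics/top0_d.npy"); m=vision.camera_model("top"); c=cloud(d,m)
hsv=cv2.cvtColor(p,cv2.COLOR_RGB2HSV)
def fit(nm,k,z):
    pts=np.argwhere(k)[:,::-1].astype(float); w=onplane(pts,m,z)[:,:2]*1000
    r=cv2.minAreaRect(w.astype(np.float32)); ce,rad=cv2.minEnclosingCircle(w.astype(np.float32))
    print(nm,len(pts),"rect",np.round(r[0],1),np.round(r[1],1),round(r[2],1),"circ",np.round(ce,1),round(rad,1))
for nm,x0,y0,x1,y1 in (("cl",258,148,288,178),("cr",382,142,410,170)):
    sub=np.zeros((400,640),bool); sub[y0:y1,x0:x1]=1
    k=sub&(hsv[...,1]<70)&(hsv[...,2]>70); k=max(blobs(k),key=lambda t:t[1])[0]
    fit(nm,k,.034)
for nm,x0,y0,x1,y1,z in (("sw",424,160,452,190,.018),):
    sub=np.zeros((400,640),bool); sub[y0:y1,x0:x1]=1
    k=sub&(cv2.inRange(hsv,(20,150,60),(35,255,255))>0); fit(nm,k,z)
sub=np.zeros((400,640),bool); sub[270:330,415:460]=1
k=sub&(hsv[...,1]<70); k=max(blobs(k),key=lambda t:t[1])[0]; fit("ca",k,.008)
```

```text
cl 219 rect [682.8 180.5] [61.6 56.4] 33.4 circ [684.1 180. ] 32.3
cr 223 rect [ 708.4 -174.7] [55.8 64.6] 46.0 circ [ 708.1 -175.7] 33.4
sw 219 rect [ 658.8 -302.4] [56.  57.8] 88.3 circ [ 659.1 -303.1] 30.3
ca 282 rect [ 300.2 -297. ] [59.3 98.6] 88.6 circ [ 299.9 -296.8] 50.3
```

Run:
```python
from h import *
print(delta([.45,-.1,.29],-.062))
```

```text
{'t': array([ 6.736, -6.716,  0.034]), 'a': array([-1.6000e-02, -1.4000e-02, -1.4049e+01])}
```

>>> arm_command(
  plan=[
    {"grip": 0.4,"tx": 6.7,"ty": -6.7,"tz": 0,"ax": 0,"ay": 0,"az": -14.05},
    {"grip": 0.4,"tx": 6.7,"ty": -6.7,"tz": 0,"ax": 0,"ay": 0,"az": -14.05},
    {"grip": 0.4,"tx": 6.7,"ty": -6.7,"tz": 0,"ax": 0,"ay": 0,"az": -14.05},
    {"grip": 0.4,"tx": 6.7,"ty": -6.7,"tz": 0,"ax": 0,"ay": 0,"az": -14.05},
    {"grip": 0.4,"tx": 6.7,"ty": -6.7,"tz": 0,"ax": 0,"ay": 0,"az": -14.05},
    {"grip": 0.4,"tx": 6.7,"ty": -6.7,"tz": 0,"ax": 0,"ay": 0,"az": -14.05},
    {"grip": 0.4,"tx": 6.7,"ty": -6.7,"tz": 0,"ax": 0,"ay": 0,"az": -14.05},
    {"grip": 0.4,"tx": 6.7,"ty": -6.7,"tz": 0,"ax": 0,"ay": 0,"az": -14.05},
  ],
  newtons=25,
)

```text
clock: 1.1
position: [0.4157, -0.1601, 0.2922]
ee_rot: [0.728, 0.685, 0.0, 0.0]
contact_force: [1.1, -0.4, 0.3]
gripper_width: 0.0522
```

Run:
```python
from h import *
s=manip.observe();print(s["position"],yaw(),s["gripper_width"])
print(delta([.4545,.4174,.2],-.062))
```

```text
[ 0.41569849 -0.1600544   0.29217769] -0.06105824556050186 0.052162860151742256
{'t': array([9.646, 0.058, 1.534]), 'a': array([0.004, 0.002, 0.011])}
```

>>> arm_command(
  plan=[
    {"grip": 0.4,"tx": 9.65,"ty": 0.06,"tz": 0.7},
    {"grip": 0.4,"tx": 9.65,"ty": 0.06,"tz": 0.7},
    {"grip": 0.4,"tx": 9.65,"ty": 0.06,"tz": 0.7},
    {"grip": 0.4,"tx": 9.65,"ty": 0.06,"tz": 0.7},
    {"grip": 0.4,"tx": 9.65,"ty": 0.06,"tz": 0.7},
    {"grip": 0.4,"tx": 9.65,"ty": 0.06,"tz": 0.7},
    {"grip": 0.4,"tx": 9.65,"ty": 0.06,"tz": 0.7},
    {"grip": 0.4,"tx": 9.65,"ty": 0.06,"tz": 0.7},
  ],
)

```text
invalid input at $.plan[0]: expected keys grip, tx, ty, tz, ax, ay, az
```

Run:
```python
from h import *
p,d,m=snap("wrist","w1")
s=manip.observe();print(s["position"],yaw(),s["gripper_width"]); print(m["world_from_camera"].round(3))
plate(p,m,"red",.002)
```

```text
[ 0.41831151 -0.15358434  0.2921592 ] -0.05658508600017381 0.05235062532427543
[[ 0.998 -0.056 -0.014  0.423]
 [-0.057 -0.957 -0.283 -0.074]
 [ 0.002  0.283 -0.959  0.386]
 [ 0.     0.     0.     1.   ]]
red c [ 0.0991 -0.0277] yaw -1.86 LxW 153.7 49.8 white [ 0.1003 -0.0828] along/across (np.float64(0.0524), np.float64(0.0168))
```

View pics/w1.png

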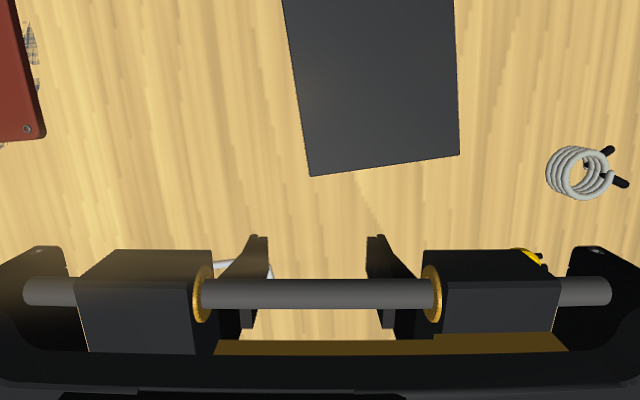

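The wrist view shows the fingertips at (255,240)/(375,240), the slab ahead, and the right collar at (580,172). Every row needs all keys, so I am sending the move again.

>>> arm_command(
  plan=[
    {"grip": 0.4,"tx": 9.55,"ty": 0.06,"tz": 0.7,"ax": 0,"ay": 0,"az": 0},
    {"grip": 0.4,"tx": 9.55,"ty": 0.06,"tz": 0.7,"ax": 0,"ay": 0,"az": 0},
    {"grip": 0.4,"tx": 9.55,"ty": 0.06,"tz": 0.7,"ax": 0,"ay": 0,"az": 0},
    {"grip": 0.4,"tx": 9.55,"ty": 0.06,"tz": 0.7,"ax": 0,"ay": 0,"az": 0},
    {"grip": 0.4,"tx": 9.55,"ty": 0.06,"tz": 0.7,"ax": 0,"ay": 0,"az": 0},
    {"grip": 0.4,"tx": 9.55,"ty": 0.06,"tz": 0.7,"ax": 0,"ay": 0,"az": 0},
    {"grip": 0.4,"tx": 9.55,"ty": 0.06,"tz": 0.7,"ax": 0,"ay": 0,"az": 0},
    {"grip": 0.4,"tx": 9.55,"ty": 0.06,"tz": 0.7,"ax": 0,"ay": 0,"az": 0},
  ],
)

```text
clock: 2.15
position: [0.449, 0.3373, 0.2552]
ee_rot: [0.729, 0.685, -0.0, 0.0]
contact_force: [-0.1, -1.1, -0.2]
gripper_width: 0.0524
```

Run:
```python
from h import *
p,d,m=snap("wrist","w2")
s=manip.observe();print(s["position"],yaw(),s["gripper_width"])
plate(p,m,"red",.002)
print(delta([.4545,.4174,.15],-.062))
```

```text
[0.44816847 0.34334354 0.25396335] -0.05917041632485678 0.052525948214276225
red c [0.4555 0.4257] yaw -0.071 LxW 109.1 59.6 white [0.4971 0.4227] along/across (np.float64(0.0417), np.float64(0.0))
{'t': array([1.231, 0.035, 1.738]), 'a': array([-0.021, -0.046,  0.032])}
```

View pics/w2.png

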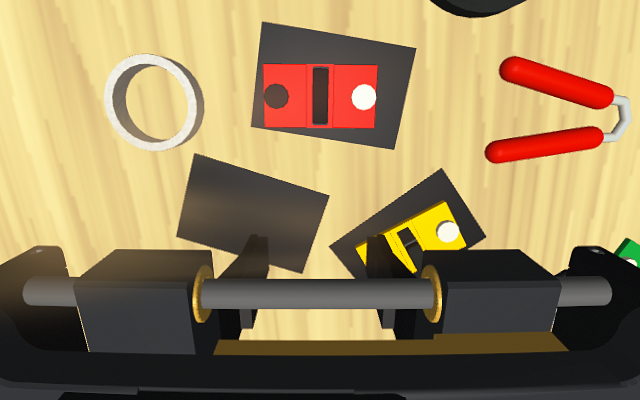

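>>> arm_command(
  plan=[
    {"grip": 0.4,"tx": 1.23,"ty": 0.09,"tz": 1.2,"ax": 0,"ay": 0,"az": 0.1},
    {"grip": 0.4,"tx": 1.23,"ty": 0.09,"tz": 1.2,"ax": 0,"ay": 0,"az": 0.1},
    {"grip": 0.4,"tx": 1.23,"ty": 0.09,"tz": 1.2,"ax": 0,"ay": 0,"az": 0.1},
    {"grip": 0.4,"tx": 1.23,"ty": 0.09,"tz": 1.2,"ax": 0,"ay": 0,"az": 0.1},
  ],
)

```text
clock: 2.7
position: [0.4594, 0.4083, 0.1839]
ee_rot: [0.732, 0.682, -0.0, 0.0]
contact_force: [-0.3, -0.4, 0.4]
gripper_width: 0.0522
```

Run:
```python
from h import *
s=manip.observe();print(s["position"],yaw(),s["gripper_width"])
p,d,m=snap("top","t2")
plate(p,m,"red",.002,near=(.455,.418))
print(delta([.455,.418,.091],-.066))
```

```text
[0.45935975 0.40826209 0.18385924] -0.07057448567104221 0.05219855509941743
red c [0.4542 0.4153] yaw -0.072 LxW 112.2 59.8 white [0.4967 0.4136] along/across (np.float64(0.0426), np.float64(0.0014))
{'t': array([ 0.155, -0.093,  1.563]), 'a': array([ 0.012, -0.006, -0.059])}
```

View pics/t2.png

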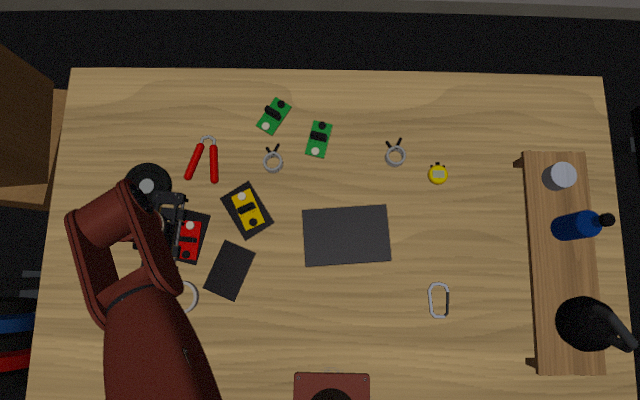

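The top view still shows red at (188,240) with the gripper just beside and above it at (165,225). I'm descending, then closing.

>>> arm_command(
  plan=[
    {"grip": 0.4,"tx": 0.14,"ty": -0.09,"tz": 0.6,"ax": 0,"ay": 0,"az": 0},
    {"grip": 0.4,"tx": 0.14,"ty": -0.09,"tz": 1.1,"ax": 0,"ay": 0,"az": 0},
    {"grip": 0.4,"tx": 0.14,"ty": -0.09,"tz": 1.55,"ax": 0,"ay": 0,"az": 0},
    {"grip": 0.4,"tx": 0.14,"ty": -0.09,"tz": 1.55,"ax": 0,"ay": 0,"az": 0},
    {"grip": 0.4,"tx": 0.14,"ty": -0.09,"tz": 1.55,"ax": 0,"ay": 0,"az": 0},
    {"grip": 1,"tx": 0.14,"ty": -0.09,"tz": 1.55,"ax": 0,"ay": 0,"az": 0},
    {"grip": 1,"tx": 0.14,"ty": -0.09,"tz": 1.55,"ax": 0,"ay": 0,"az": 0},
    {"grip": 1,"tx": 0.14,"ty": -0.09,"tz": 1.55,"ax": 0,"ay": 0,"az": 0},
  ],
  newtons=25,
)

```text
clock: 3.75
position: [0.4546, 0.4178, 0.0913]
ee_rot: [0.732, 0.682, 0.0, 0.0]
contact_force: [0.2, -0.8, 0.5]
gripper_width: 0.0299
```

Run:
```python
from h import *
s=manip.observe();print(s["position"],yaw(),s["gripper_width"],s["contact_force"])
print(delta([.455,.418,.19],-.066))
```

```text
[0.45461075 0.4177805  0.09130386] -0.07058938706311903 0.029892700510980204 [ 0.20978664 -0.78636013  0.49390426]
{'t': array([ 0.005,  0.007, -1.645]), 'a': array([ 0.008, -0.007, -0.053])}
```

Still closing; close fully, then lift.

>>> arm_command(
  plan=[
    {"grip": 1,"tx": 0,"ty": 0,"tz": 0,"ax": 0,"ay": 0,"az": 0},
    {"grip": 1,"tx": 0,"ty": 0,"tz": 0,"ax": 0,"ay": 0,"az": 0},
    {"grip": 1,"tx": 0,"ty": 0,"tz": 0,"ax": 0,"ay": 0,"az": 0},
    {"grip": 1,"tx": 0,"ty": 0,"tz": 0,"ax": 0,"ay": 0,"az": 0},
    {"grip": 1,"tx": 0,"ty": 0,"tz": -0.4,"ax": 0,"ay": 0,"az": 0},
    {"grip": 1,"tx": 0,"ty": 0,"tz": -0.9,"ax": 0,"ay": 0,"az": 0},
    {"grip": 1,"tx": 0,"ty": 0,"tz": -1.5,"ax": 0,"ay": 0,"az": 0},
    {"grip": 1,"tx": 0,"ty": 0,"tz": -1.5,"ax": 0,"ay": 0,"az": 0},
  ],
)

```text
clock: 4.75
position: [0.4555, 0.4186, 0.1832]
ee_rot: [0.732, 0.682, 0.003, 0.0]
contact_force: [0.2, 0.5, -3.4]
gripper_width: 0.0136
```

Run:
```python
from h import *
s=manip.observe();print(s["position"],yaw(),s["gripper_width"],s["contact_force"])
print(delta([.475,-.035,.18],.087))
p,d,m=snap("side","s1")
```

```text
[0.45553371 0.41863908 0.18322604] -0.07055714965292971 0.013645239773351811 [ 0.18035448  0.45125103 -3.4206384 ]
{'t': array([-7.519,  0.856,  0.031]), 'a': array([ 0.046, -0.036, -1.805])}
```

View pics/s1.png

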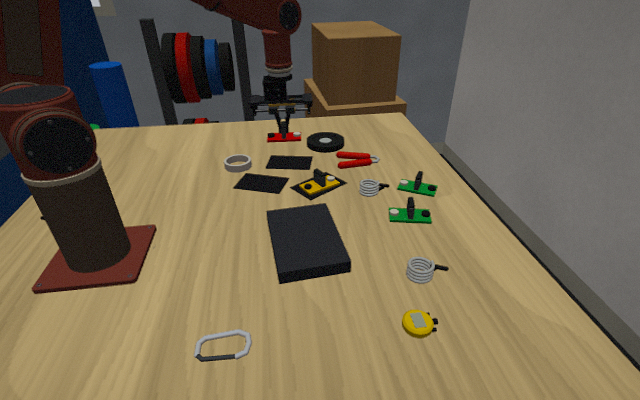

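Red plate held (width 13.6 mm, about 4 N). In the side view it hangs at (285,137). I'm carrying it over the slab.

>>> arm_command(
  plan=[
    {"grip": 1,"tx": -7.52,"ty": 0.86,"tz": 0,"ax": 0,"ay": 0,"az": -1.8},
    {"grip": 1,"tx": -7.52,"ty": 0.86,"tz": 0,"ax": 0,"ay": 0,"az": -1.8},
    {"grip": 1,"tx": -7.52,"ty": 0.86,"tz": 0,"ax": 0,"ay": 0,"az": -1.8},
    {"grip": 1,"tx": -7.52,"ty": 0.86,"tz": 0,"ax": 0,"ay": 0,"az": -1.8},
    {"grip": 1,"tx": -7.52,"ty": 0.86,"tz": 0,"ax": 0,"ay": 0,"az": -1.8},
    {"grip": 1,"tx": -7.52,"ty": 0.86,"tz": 0,"ax": 0,"ay": 0,"az": -1.8},
    {"grip": 1,"tx": -7.52,"ty": 0.86,"tz": 0,"ax": 0,"ay": 0,"az": -1.8},
    {"grip": 1,"tx": -7.52,"ty": 0.86,"tz": 0,"ax": 0,"ay": 0,"az": -1.8},
  ],
)

```text
clock: 5.8
position: [0.4725, -0.039, 0.1784]
ee_rot: [0.677, 0.736, -0.001, -0.001]
contact_force: [-0.3, 1.0, -3.2]
gripper_width: 0.0136
```

>>> arm_command(
  plan=[
    {"grip": 1,"tx": 0,"ty": 0,"tz": 0,"ax": 0,"ay": 0,"az": 0},
    {"grip": 1,"tx": 0,"ty": 0,"tz": 0,"ax": 0,"ay": 0,"az": 0},
  ],
)

```text
clock: 6.05
position: [0.4732, -0.0348, 0.1795]
ee_rot: [0.676, 0.737, -0.0, -0.001]
contact_force: [0.0, 0.2, -3.4]
gripper_width: 0.0137
```

Run:
```python
from h import *
s=manip.observe();print(s["position"],yaw(),s["gripper_width"],s["contact_force"])
print(delta([.475,-.035,.131],.087))
p,d,m=snap("top","t3"); c=cloud(d,m)
crop(p,"t3c",280,150,420,300,4)
```

```text
[ 0.47324438 -0.03483878  0.17945399] 0.08727398843056348 0.0136974485327146 [ 0.03879848  0.16732829 -3.43533026]
{'t': array([-0.006,  0.031,  0.807]), 'a': array([-0.025, -0.016,  0.003])}
```

View pics/t3c.png

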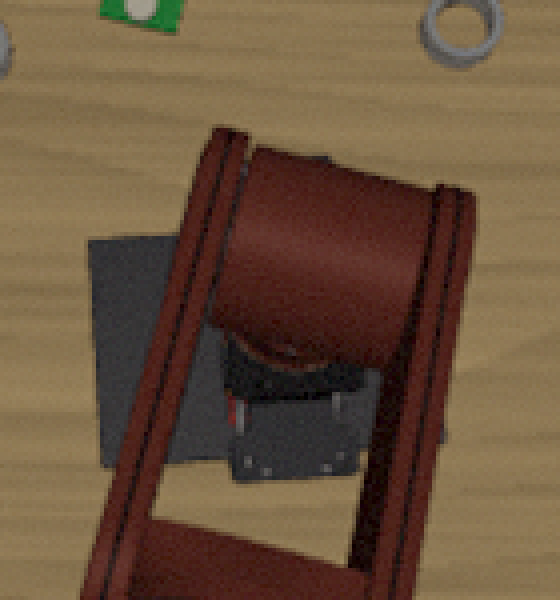

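The crop shows the arm over the slab, which fills the area around (90..445, 235..470). I'm lowering the plate.

>>> arm_command(
  plan=[
    {"grip": 1,"tx": 0,"ty": 0,"tz": 0.4,"ax": 0,"ay": 0,"az": 0},
    {"grip": 1,"tx": 0,"ty": 0,"tz": 0.7,"ax": 0,"ay": 0,"az": 0},
    {"grip": 1,"tx": 0,"ty": 0,"tz": 0.77,"ax": 0,"ay": 0,"az": 0},
    {"grip": 1,"tx": 0,"ty": 0,"tz": 0.77,"ax": 0,"ay": 0,"az": 0},
    {"grip": 1,"tx": 0,"ty": 0,"tz": 0.79,"ax": 0,"ay": 0,"az": 0},
    {"grip": 1,"tx": 0,"ty": 0,"tz": 0.79,"ax": 0,"ay": 0,"az": 0},
  ],
)

```text
clock: 6.85
position: [0.4745, -0.0362, 0.1339]
ee_rot: [0.676, 0.737, 0.0, 0.001]
contact_force: [-0.2, 1.1, -3.6]
gripper_width: 0.0143
```

>>> arm_command(
  plan=[
    {"grip": 1,"tx": 0,"ty": 0,"tz": 0.02,"ax": 0,"ay": 0,"az": 0},
    {"grip": 1,"tx": 0,"ty": 0,"tz": 0.04,"ax": 0,"ay": 0,"az": 0},
    {"grip": 1,"tx": 0,"ty": 0,"tz": 0.04,"ax": 0,"ay": 0,"az": 0},
  ],
)

```text
clock: 7.22
position: [0.4741, -0.0362, 0.1312]
ee_rot: [0.676, 0.737, 0.0, 0.0]
contact_force: [-1.7, 0.3, 0.0]
gripper_width: 0.0137
```

>>> arm_command(
  plan=[
    {"grip": 0.7,"tx": 0,"ty": 0,"tz": 0,"ax": 0,"ay": 0,"az": 0},
    {"grip": 0.7,"tx": 0,"ty": 0,"tz": 0,"ax": 0,"ay": 0,"az": 0},
    {"grip": 0.7,"tx": 0,"ty": 0,"tz": 0,"ax": 0,"ay": 0,"az": 0},
    {"grip": 0.7,"tx": 0,"ty": 0,"tz": 0,"ax": 0,"ay": 0,"az": 0},
    {"grip": 0.7,"tx": 0,"ty": 0,"tz": -0.5,"ax": 0,"ay": 0,"az": 0},
    {"grip": 0.7,"tx": 0,"ty": 0,"tz": -1.0,"ax": 0,"ay": 0,"az": 0},
    {"grip": 1,"tx": -1.5,"ty": 0,"tz": -1.2,"ax": 0,"ay": 0,"az": 0},
    {"grip": 1,"tx": -1.5,"ty": 0,"tz": -1.2,"ax": 0,"ay": 0,"az": 0},
  ],
)

```text
clock: 8.22
position: [0.4826, -0.1279, 0.2043]
ee_rot: [0.676, 0.737, 0.0, 0.001]
contact_force: [-0.2, -0.1, -1.0]
gripper_width: 0.0133
```

>>> arm_command(
  plan=[
    {"grip": 1,"tx": 0,"ty": 0,"tz": 0,"ax": 0,"ay": 0,"az": 0},
    {"grip": 1,"tx": 0,"ty": 0,"tz": 0,"ax": 0,"ay": 0,"az": 0},
  ],
)

```text
clock: 8.48
position: [0.4814, -0.1252, 0.2024]
ee_rot: [0.676, 0.737, 0.0, -0.001]
contact_force: [-0.7, -0.8, -1.1]
gripper_width: 0.0015
```

Run:
```python
from h import *
s=manip.observe();print(s["position"],yaw(),s["gripper_width"],s["contact_force"])
p,d,m=snap("wrist","w4"); plate(p,m,"red",.0405)
```

```text
[ 0.48140633 -0.12519695  0.20241636] 0.08606901211810608 0.0015042330944312838 [-0.68455189 -0.75230796 -1.10564971]
red c [ 0.4744 -0.0341] yaw 0.086 LxW 109.9 59.7 white [ 0.516  -0.0305] along/across (np.float64(0.0418), np.float64(0.0))
```

View pics/w4.png

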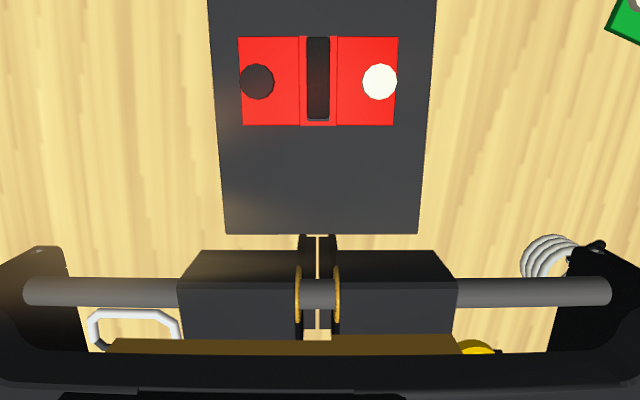

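Wrist view: the red plate lies level and centred on the slab, white pad at (380,82), black at (257,82), fingers shut. I'm going above the white pad.

Run:
```python
from h import *
print(delta([.516,-.0305,.19],.087),delta([.516,-.0305,.135],.087))
```

```text
{'t': array([1.516, 0.711, 0.206]), 'a': array([-0.01 , -0.011, -0.001])} {'t': array([1.516, 0.712, 1.123]), 'a': array([-0.01 , -0.011, -0.001])}
```

>>> arm_command(
  plan=[
    {"grip": 1,"tx": 1.52,"ty": 0.71,"tz": 0.2,"ax": 0,"ay": 0,"az": 0},
    {"grip": 1,"tx": 1.52,"ty": 0.71,"tz": 0.2,"ax": 0,"ay": 0,"az": 0},
    {"grip": 1,"tx": 1.52,"ty": 0.71,"tz": 0.2,"ax": 0,"ay": 0,"az": 0},
    {"grip": 1,"tx": 1.52,"ty": 0.71,"tz": 0.7,"ax": 0,"ay": 0,"az": 0},
    {"grip": 1,"tx": 1.52,"ty": 0.71,"tz": 1.0,"ax": 0,"ay": 0,"az": 0},
    {"grip": 1,"tx": 1.52,"ty": 0.71,"tz": 1.12,"ax": 0,"ay": 0,"az": 0},
    {"grip": 1,"tx": 1.52,"ty": 0.71,"tz": 1.12,"ax": 0,"ay": 0,"az": 0},
    {"grip": 1,"tx": 1.52,"ty": 0.71,"tz": 1.12,"ax": 0,"ay": 0,"az": 0},
  ],
)

```text
clock: 9.52
position: [0.5169, -0.0316, 0.1366]
ee_rot: [0.676, 0.737, 0.0, 0.001]
contact_force: [-0.3, 0.9, 1.0]
gripper_width: 0.0003
```

Run:
```python
from h import *
s=manip.observe();print(s["position"],yaw(),s["contact_force"])
p,d,m=snap("side","s5"); crop(p,"s5c",240,150,400,290,4)
```

```text
[ 0.51694551 -0.03157352  0.13655411] 0.08617323203445579 [-0.2508337   0.90627306  1.02548056]
```

View pics/s5c.png

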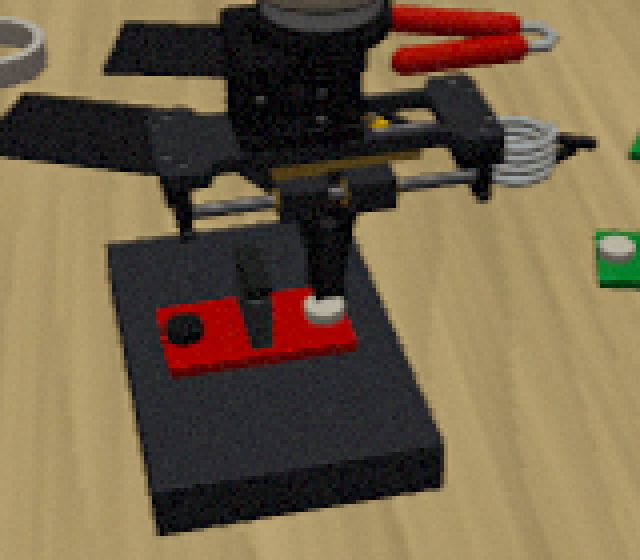

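The side crop shows the fingertips just over the white pad at (325,303). Pressing in small steps.

>>> arm_command(
  plan=[
    {"grip": 1,"tx": 0,"ty": 0,"tz": 0.08,"ax": 0,"ay": 0,"az": 0},
    {"grip": 1,"tx": 0,"ty": 0,"tz": 0.12,"ax": 0,"ay": 0,"az": 0},
    {"grip": 1,"tx": 0,"ty": 0,"tz": 0.16,"ax": 0,"ay": 0,"az": 0},
    {"grip": 1,"tx": 0,"ty": 0,"tz": 0.16,"ax": 0,"ay": 0,"az": 0},
  ],
)

```text
clock: 10.07
position: [0.5162, -0.0312, 0.1258]
ee_rot: [0.676, 0.737, -0.0, -0.0]
contact_force: [-0.1, -0.3, 1.2]
gripper_width: 0.0004
```

>>> arm_command(
  plan=[
    {"grip": 1,"tx": 0,"ty": 0,"tz": 0.03,"ax": 0,"ay": 0,"az": 0},
    {"grip": 1,"tx": 0,"ty": 0,"tz": 0.03,"ax": 0,"ay": 0,"az": 0},
  ],
)

```text
clock: 10.32
position: [0.5164, -0.0313, 0.1244]
ee_rot: [0.676, 0.737, 0.0, 0.0]
contact_force: [-0.6, -0.3, 1.6]
gripper_width: 0.0001
```

>>> arm_command(
  plan=[
    {"grip": 1,"tx": 0,"ty": 0,"tz": 0.03,"ax": 0,"ay": 0,"az": 0},
    {"grip": 1,"tx": 0,"ty": 0,"tz": 0.03,"ax": 0,"ay": 0,"az": 0},
  ],
)

```text
clock: 10.58
position: [0.5165, -0.0313, 0.1227]
ee_rot: [0.676, 0.737, 0.0, 0.0]
contact_force: [-0.1, 0.6, 3.5]
gripper_width: 0.0003
```

>>> arm_command(
  plan=[
    {"grip": 1,"tx": 0,"ty": 0,"tz": 0.025,"ax": 0,"ay": 0,"az": 0},
    {"grip": 1,"tx": 0,"ty": 0,"tz": 0.025,"ax": 0,"ay": 0,"az": 0},
    {"grip": 1,"tx": 0,"ty": 0,"tz": 0.025,"ax": 0,"ay": 0,"az": 0},
  ],
)

```text
clock: 10.95
position: [0.5165, -0.0313, 0.1212]
ee_rot: [0.676, 0.737, 0.0, 0.0]
contact_force: [-0.8, 0.6, 4.4]
gripper_width: 0.0005
```

```bash
cat >> h.py <<'E'
def force(n=4):
    F=[];P=[]
    for i in range(n):
        s=manip.observe(); F.append(s["contact_force"]); P.append(s["position"]); vision.camera("side")
    print("F",np.mean(F,0).round(2),"sd",np.std(F,0).round(2),"pos",np.mean(P,0).round(4))
E
python3 - <<'E'
from h import *
force()
p,d,m=snap("side","s6"); crop(p,"s6c",240,150,400,290,4)
E
```

```text
F [-0.98  0.7   4.77] sd [0.55 0.29 0.66] pos [ 0.5165 -0.0313  0.1212]
```

View pics/s6c.png

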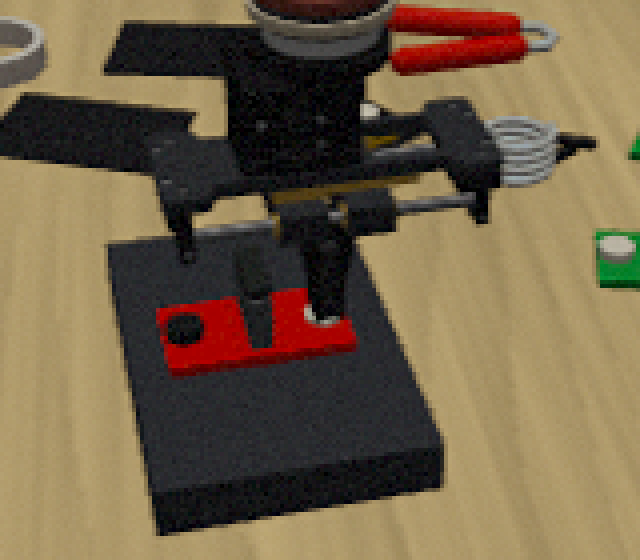

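The white side takes 4.8 N and the plate does not move, with the black end still down at (185,330), so it is flat at the white end. Now the black pad.

Run:
```python
from h import *
print(delta([.4328,-.0377,.135],.087))
```

```text
{'t': array([ 0.014, -1.399, -0.232]), 'a': array([ 0.004,  0.001, -0.007])}
```

>>> arm_command(
  plan=[
    {"grip": 1,"tx": 0,"ty": 0,"tz": -0.6,"ax": 0,"ay": 0,"az": 0},
    {"grip": 1,"tx": 0,"ty": 0,"tz": -1.1,"ax": 0,"ay": 0,"az": 0},
    {"grip": 1,"tx": 0.01,"ty": -0.7,"tz": -1.1,"ax": 0,"ay": 0,"az": 0},
    {"grip": 1,"tx": 0.01,"ty": -1.4,"tz": -1.1,"ax": 0,"ay": 0,"az": 0},
    {"grip": 1,"tx": 0.01,"ty": -1.4,"tz": -1.1,"ax": 0,"ay": 0,"az": 0},
    {"grip": 1,"tx": 0.01,"ty": -1.4,"tz": -0.5,"ax": 0,"ay": 0,"az": 0},
    {"grip": 1,"tx": 0.01,"ty": -1.4,"tz": -0.23,"ax": 0,"ay": 0,"az": 0},
    {"grip": 1,"tx": 0.01,"ty": -1.4,"tz": -0.23,"ax": 0,"ay": 0,"az": 0},
  ],
)

```text
clock: 12.2
position: [0.4319, -0.0376, 0.1334]
ee_rot: [0.676, 0.737, -0.001, -0.002]
contact_force: [-0.4, 0.2, 0.4]
gripper_width: -0.0
```

>>> arm_command(
  plan=[
    {"grip": 1,"tx": 0,"ty": 0,"tz": 0.08,"ax": 0,"ay": 0,"az": 0},
    {"grip": 1,"tx": 0,"ty": 0,"tz": 0.12,"ax": 0,"ay": 0,"az": 0},
    {"grip": 1,"tx": 0,"ty": 0,"tz": 0.15,"ax": 0,"ay": 0,"az": 0},
    {"grip": 1,"tx": 0,"ty": 0,"tz": 0.15,"ax": 0,"ay": 0,"az": 0},
  ],
)

```text
clock: 12.7
position: [0.4327, -0.0379, 0.126]
ee_rot: [0.676, 0.737, 0.0, 0.0]
contact_force: [0.2, 0.5, 0.5]
gripper_width: 0.0006
```

>>> arm_command(
  plan=[
    {"grip": 1,"tx": 0,"ty": 0,"tz": 0.03,"ax": 0,"ay": 0,"az": 0},
    {"grip": 1,"tx": 0,"ty": 0,"tz": 0.03,"ax": 0,"ay": 0,"az": 0},
  ],
)

```text
clock: 12.95
position: [0.4329, -0.038, 0.1242]
ee_rot: [0.676, 0.737, 0.0, 0.0]
contact_force: [-0.6, 0.5, 1.8]
gripper_width: -0.0
```

>>> arm_command(
  plan=[
    {"grip": 1,"tx": 0,"ty": 0,"tz": 0.03,"ax": 0,"ay": 0,"az": 0},
    {"grip": 1,"tx": 0,"ty": 0,"tz": 0.03,"ax": 0,"ay": 0,"az": 0},
  ],
)

```text
clock: 13.2
position: [0.4329, -0.038, 0.1224]
ee_rot: [0.676, 0.737, 0.0, 0.0]
contact_force: [-0.9, -0.5, 2.7]
gripper_width: 0.0004
```

Run:
```python
from h import *
force()
p,d,m=snap("side","s7"); crop(p,"s7c",240,150,400,290,4)
```

```text
F [-0.43  0.15  3.22] sd [0.26 0.47 0.35] pos [ 0.4329 -0.038   0.1224]
```

View pics/s7c.png

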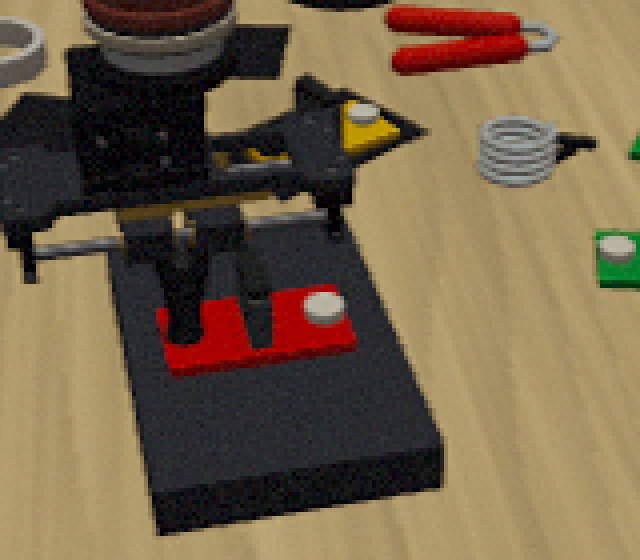

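Not tipped at 3.2 N. I'm pressing on to about 5 mm or more to make sure.

>>> arm_command(
  plan=[
    {"grip": 1,"tx": 0,"ty": 0,"tz": 0.03,"ax": 0,"ay": 0,"az": 0},
    {"grip": 1,"tx": 0,"ty": 0,"tz": 0.03,"ax": 0,"ay": 0,"az": 0},
  ],
)

```text
clock: 13.7
position: [0.4329, -0.038, 0.1206]
ee_rot: [0.676, 0.737, 0.0, 0.0]
contact_force: [-0.1, 0.5, 5.9]
gripper_width: 0.0005
```

Run:
```python
from h import *
force()
p,d,m=snap("side","s8"); crop(p,"s8c",240,150,400,290,4)
```

```text
F [-0.4  -0.18  5.47] sd [0.25 0.6  0.62] pos [ 0.4329 -0.038   0.1206]
```

View pics/s8c.png

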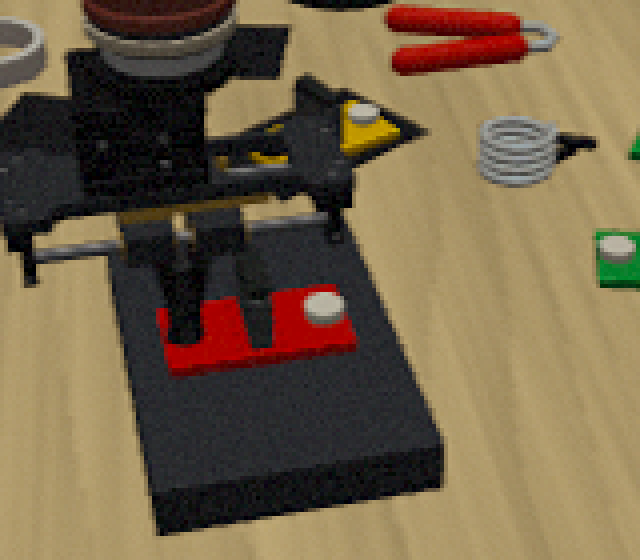

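At 5.5 N on black the plate stays put: white pad unmoved at (325,305). Red is flat, so it goes to the stopwatch–carabiner row. Regrasping it.

Run:
```python
from h import *
print(delta([.4744,-.0345,.131],.087))
```

```text
{'t': array([-0.002,  0.694, -0.173]), 'a': array([ 0.007,  0.002, -0.007])}
```

>>> arm_command(
  plan=[
    {"grip": 1,"tx": 0,"ty": 0,"tz": -0.6,"ax": 0,"ay": 0,"az": 0},
    {"grip": 0.6,"tx": 0,"ty": 0,"tz": -1.2,"ax": 0,"ay": 0,"az": 0},
    {"grip": 0.6,"tx": 0,"ty": 0.69,"tz": -1.3,"ax": 0,"ay": 0,"az": 0},
    {"grip": 0.6,"tx": 0,"ty": 0.69,"tz": -1.3,"ax": 0,"ay": 0,"az": 0},
    {"grip": 0.6,"tx": 0,"ty": 0.69,"tz": -1.3,"ax": 0,"ay": 0,"az": 0},
    {"grip": 0.6,"tx": 0,"ty": 0.69,"tz": -1.3,"ax": 0,"ay": 0,"az": 0},
  ],
)

```text
clock: 14.7
position: [0.4725, -0.0342, 0.1972]
ee_rot: [0.676, 0.737, -0.001, -0.001]
contact_force: [0.2, -0.5, -1.3]
gripper_width: 0.0333
```

Run:
```python
from h import *
s=manip.observe();print(s["gripper_width"]); print(delta([.4744,-.0345,.131],.087))
```

```text
0.03327458332088043
{'t': array([-0.009,  0.034,  1.103]), 'a': array([-0.029, -0.008, -0.007])}
```

>>> arm_command(
  plan=[
    {"grip": 0.6,"tx": 0,"ty": 0.02,"tz": 0.6,"ax": 0,"ay": 0,"az": 0},
    {"grip": 0.6,"tx": 0,"ty": 0.02,"tz": 1.09,"ax": 0,"ay": 0,"az": 0},
    {"grip": 0.6,"tx": 0,"ty": 0.02,"tz": 1.09,"ax": 0,"ay": 0,"az": 0},
    {"grip": 1,"tx": 0,"ty": 0.02,"tz": 1.09,"ax": 0,"ay": 0,"az": 0},
    {"grip": 1,"tx": 0,"ty": 0.02,"tz": 1.09,"ax": 0,"ay": 0,"az": 0},
    {"grip": 1,"tx": 0,"ty": 0.02,"tz": 1.09,"ax": 0,"ay": 0,"az": 0},
    {"grip": 1,"tx": 0,"ty": 0.02,"tz": 1.09,"ax": 0,"ay": 0,"az": 0},
    {"grip": 1,"tx": 0,"ty": 0.02,"tz": 1.09,"ax": 0,"ay": 0,"az": 0},
  ],
)

```text
clock: 15.7
position: [0.4753, -0.0345, 0.1341]
ee_rot: [0.676, 0.737, -0.0, 0.0]
contact_force: [-4.6, -0.0, 6.7]
gripper_width: 0.0138
```

>>> arm_command(
  plan=[
    {"grip": 1,"tx": 0,"ty": 0,"tz": 0,"ax": 0,"ay": 0,"az": 0},
    {"grip": 1,"tx": 0,"ty": 0,"tz": -0.4,"ax": 0,"ay": 0,"az": 0},
    {"grip": 1,"tx": 0,"ty": 0,"tz": -0.8,"ax": 0,"ay": 0,"az": 0},
    {"grip": 1,"tx": 0,"ty": 0,"tz": -0.8,"ax": 0,"ay": 0,"az": 0},
  ],
)

```text
clock: 16.2
position: [0.4763, -0.0345, 0.1826]
ee_rot: [0.676, 0.737, 0.001, 0.002]
contact_force: [-0.3, 0.2, -2.6]
gripper_width: 0.014
```

Run:
```python
from h import *
s=manip.observe();print(s["position"],s["gripper_width"],s["contact_force"]); print(delta([.539,-.301,.175],-1.588))
```

```text
[ 0.4763062  -0.03448109  0.18263813] 0.01397350427846212 [-0.25701663  0.17228221 -2.61446853]
{'t': array([-4.515,  0.657,  0.136]), 'a': array([  0.027,   0.046, -16.812])}
```

>>> arm_command(
  plan=[
    {"grip": 1,"tx": -4.5,"ty": 0.66,"tz": 0,"ax": 0,"ay": 0,"az": -16.8},
    {"grip": 1,"tx": -4.5,"ty": 0.66,"tz": 0,"ax": 0,"ay": 0,"az": -16.8},
    {"grip": 1,"tx": -4.5,"ty": 0.66,"tz": 0,"ax": 0,"ay": 0,"az": -16.8},
    {"grip": 1,"tx": -4.5,"ty": 0.66,"tz": 0,"ax": 0,"ay": 0,"az": -16.8},
    {"grip": 1,"tx": -4.5,"ty": 0.66,"tz": 0,"ax": 0,"ay": 0,"az": -16.8},
    {"grip": 1,"tx": -4.5,"ty": 0.66,"tz": 0,"ax": 0,"ay": 0,"az": -16.8},
    {"grip": 1,"tx": -4.5,"ty": 0.66,"tz": 0,"ax": 0,"ay": 0,"az": -16.8},
    {"grip": 1,"tx": -4.5,"ty": 0.66,"tz": 0,"ax": 0,"ay": 0,"az": -16.8},
  ],
)

```text
clock: 17.2
position: [0.5369, -0.2994, 0.1785]
ee_rot: [0.006, 1.0, 0.001, -0.001]
contact_force: [0.9, -0.8, -3.7]
gripper_width: 0.0137
```

Run:
```python
from h import *
for i in range(3): vision.camera("top")
s=manip.observe();print(s["position"],yaw(),s["joints"].round(2),s["gripper_width"],s["contact_force"]); print(delta([.539,-.301,.095],-1.588))
p,d,m=snap("top","t9"); crop(p,"t9c",370,140,510,330,3)
```

```text
[ 0.53715835 -0.2993201   0.1791621 ] 1.5493484836296556 [-0.64  0.3   1.65  0.    1.19 -2.19] 0.013731240473974475 [ 0.52384133 -0.25367681 -4.27775728]
{'t': array([-0.034, -0.029,  1.403]), 'a': array([ 0.017, -0.023, -0.049])}
```

View pics/t9.png

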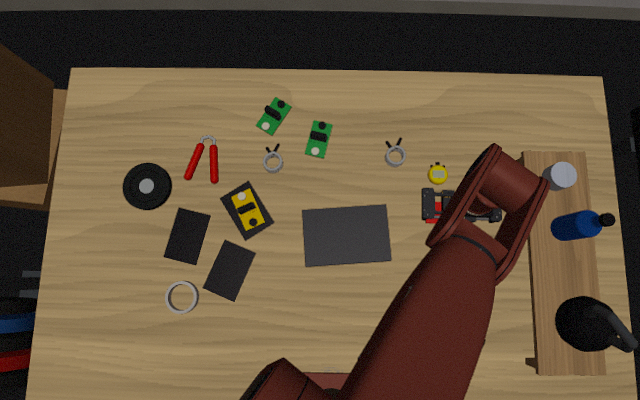

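The top view shows the red plate under the gripper at (435,208), between stopwatch and carabiner, and the yellow plate still at (247,209). Lowering.

>>> arm_command(
  plan=[
    {"grip": 1,"tx": -0.03,"ty": -0.03,"tz": 0.6,"ax": 0,"ay": 0,"az": 0},
    {"grip": 1,"tx": -0.03,"ty": -0.03,"tz": 1.1,"ax": 0,"ay": 0,"az": 0},
    {"grip": 1,"tx": -0.03,"ty": -0.03,"tz": 1.35,"ax": 0,"ay": 0,"az": 0},
    {"grip": 1,"tx": -0.03,"ty": -0.03,"tz": 1.38,"ax": 0,"ay": 0,"az": 0},
    {"grip": 1,"tx": -0.03,"ty": -0.03,"tz": 1.38,"ax": 0,"ay": 0,"az": 0},
  ],
)

```text
clock: 18.02
position: [0.5403, -0.3021, 0.0993]
ee_rot: [0.009, 1.0, -0.001, 0.001]
contact_force: [0.1, -0.5, -3.3]
gripper_width: 0.0135
```

>>> arm_command(
  plan=[
    {"grip": 1,"tx": 0,"ty": 0,"tz": 0.03,"ax": 0,"ay": 0,"az": 0},
    {"grip": 1,"tx": 0,"ty": 0,"tz": 0.03,"ax": 0,"ay": 0,"az": 0},
  ],
)

```text
clock: 18.27
position: [0.54, -0.3019, 0.0973]
ee_rot: [0.009, 1.0, -0.0, 0.001]
contact_force: [-0.1, -0.4, -4.0]
gripper_width: 0.0139
```

>>> arm_command(
  plan=[
    {"grip": 1,"tx": 0,"ty": 0,"tz": 0.03,"ax": 0,"ay": 0,"az": 0},
    {"grip": 1,"tx": 0,"ty": 0,"tz": 0.03,"ax": 0,"ay": 0,"az": 0},
  ],
)

```text
clock: 18.52
position: [0.5398, -0.3018, 0.0949]
ee_rot: [0.009, 1.0, -0.0, 0.0]
contact_force: [0.5, -0.4, -3.1]
gripper_width: 0.0136
```

Run:
```python
from h import *
force()
p,d,m=snap("side","s9"); crop(p,"s9c",350,220,500,360,4)
```

```text
F [ 0.57 -0.39 -2.71] sd [0.68 0.32 0.84] pos [ 0.5398 -0.3018  0.0948]
```

View pics/s9.png

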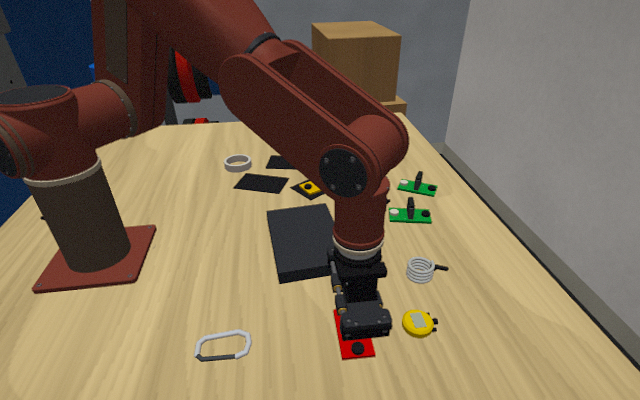

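The side view shows the red plate just above the table at (355,335), clear of the stopwatch. Lowering further.

>>> arm_command(
  plan=[
    {"grip": 1,"tx": 0,"ty": 0,"tz": 0.04,"ax": 0,"ay": 0,"az": 0},
    {"grip": 1,"tx": 0,"ty": 0,"tz": 0.04,"ax": 0,"ay": 0,"az": 0},
    {"grip": 1,"tx": 0,"ty": 0,"tz": 0.04,"ax": 0,"ay": 0,"az": 0},
  ],
)

```text
clock: 19.15
position: [0.5395, -0.3019, 0.0942]
ee_rot: [0.009, 1.0, -0.0, -0.0]
contact_force: [-7.4, 4.9, 11.4]
gripper_width: 0.0137
```

>>> arm_command(
  plan=[
    {"grip": 1,"tx": 0,"ty": 0,"tz": 0.025,"ax": 0,"ay": 0,"az": 0},
    {"grip": 1,"tx": 0,"ty": 0,"tz": 0.025,"ax": 0,"ay": 0,"az": 0},
    {"grip": 1,"tx": 0,"ty": 0,"tz": 0.025,"ax": 0,"ay": 0,"az": 0},
  ],
)

```text
clock: 19.52
position: [0.5394, -0.3019, 0.094]
ee_rot: [0.009, 1.0, -0.0, -0.001]
contact_force: [-10.2, 7.0, 20.3]
gripper_width: 0.0139
```

Run:
```python
from h import *
force()
```

```text
F [-11.05   6.39  20.5 ] sd [0.59 0.42 0.32] pos [ 0.5394 -0.3018  0.094 ]
```

Seated at TCP z 0.094. I'm relaxing the push, then opening.

>>> arm_command(
  plan=[
    {"grip": 1,"tx": 0,"ty": 0,"tz": -0.04,"ax": 0,"ay": 0,"az": 0},
    {"grip": 1,"tx": 0,"ty": 0,"tz": -0.04,"ax": 0,"ay": 0,"az": 0},
    {"grip": 0.65,"tx": 0,"ty": 0,"tz": -0.04,"ax": 0,"ay": 0,"az": 0},
    {"grip": 0.65,"tx": 0,"ty": 0,"tz": -0.04,"ax": 0,"ay": 0,"az": 0},
    {"grip": 0.65,"tx": 0,"ty": 0,"tz": -0.04,"ax": 0,"ay": 0,"az": 0},
    {"grip": 0.65,"tx": 0,"ty": 0,"tz": -0.04,"ax": 0,"ay": 0,"az": 0},
    {"grip": 0.65,"tx": 0,"ty": 0,"tz": -0.6,"ax": 0,"ay": 0,"az": 0},
    {"grip": 0.4,"tx": 0,"ty": 0,"tz": -1.5,"ax": 0,"ay": 0,"az": 0},
  ],
)

```text
clock: 20.72
position: [0.5382, -0.3006, 0.179]
ee_rot: [0.009, 1.0, 0.002, -0.002]
contact_force: [0.2, -0.1, 0.4]
gripper_width: 0.0345
```

Run:
```python
from h import *
print(manip.observe()["gripper_width"],manip.observe()["position"])
p,d,m=snap("side","s10"); plate(p,m,"red",0,near=(.54,-.3))
p,d,m=snap("top","t10");plate(p,m,"yellow",.002,near=(.547,.2516));
print(delta([.50,.1,.22],.459))
```

```text
0.03449557329760539 [ 0.53818437 -0.30064707  0.17897047]
red c [ 0.5392 -0.3046] yaw 1.546 LxW 112.1 59.7 white [ 0.5343 -0.263 ] along/across (np.float64(0.0414), np.float64(0.006))
yellow c [0.547  0.2514] yaw 0.462 LxW 112.4 62.9 white [0.5844 0.2691] along/across (np.float64(0.0413), np.float64(-0.0007))
{'t': array([ 0.831,  6.715, -0.588]), 'a': array([-1.0000e-02,  1.4300e-01,  1.2532e+01])}
```

View pics/s10.png

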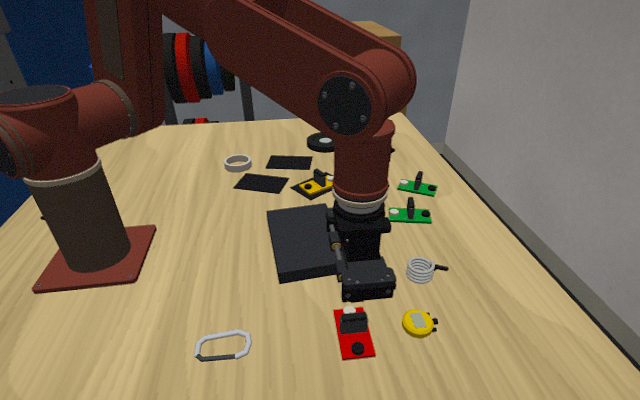

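Red lies flat on the table at (355,335) in the side view, on the line. Yellow is still at (0.547, 0.251). On to yellow.

>>> arm_command(
  plan=[
    {"grip": 0.4,"tx": 0.8,"ty": 6.7,"tz": -0.5,"ax": 0,"ay": 0,"az": 12.5},
    {"grip": 0.4,"tx": 0.8,"ty": 6.7,"tz": -0.5,"ax": 0,"ay": 0,"az": 12.5},
    {"grip": 0.4,"tx": 0.8,"ty": 6.7,"tz": -0.5,"ax": 0,"ay": 0,"az": 12.5},
    {"grip": 0.4,"tx": 0.8,"ty": 6.7,"tz": -0.5,"ax": 0,"ay": 0,"az": 12.5},
    {"grip": 0.4,"tx": 0.8,"ty": 6.7,"tz": -0.5,"ax": 0,"ay": 0,"az": 12.5},
    {"grip": 0.4,"tx": 0.8,"ty": 6.7,"tz": -0.5,"ax": 0,"ay": 0,"az": 12.5},
    {"grip": 0.4,"tx": 0.8,"ty": 6.7,"tz": -0.5,"ax": 0,"ay": 0,"az": 12.5},
    {"grip": 0.4,"tx": 0.8,"ty": 6.7,"tz": -0.5,"ax": 0,"ay": 0,"az": 12.5},
  ],
)

```text
clock: 21.82
position: [0.4985, 0.1042, 0.2109]
ee_rot: [0.524, 0.851, 0.001, 0.0]
contact_force: [0.4, 0.2, -0.9]
gripper_width: 0.0525
```

Run:
```python
from h import *
for i in range(2): vision.camera("top")
s=manip.observe(); print(s["gripper_width"],s["position"],yaw())
p,d,m=snap("wrist","w11"); plate(p,m,"yellow",.002)
print(delta([.547,.2515,.17],.461))
```

```text
0.05222828412290559 [0.49887046 0.10132519 0.21053888] 0.4637210389227826
yellow c [0.5486 0.2504] yaw 0.455 LxW 110.9 60.5 white [0.5859 0.2688] along/across (np.float64(0.0416), np.float64(0.0001))
{'t': array([1.895, 1.838, 0.673]), 'a': array([-0.004,  0.005,  0.013])}
```

View pics/w11.png

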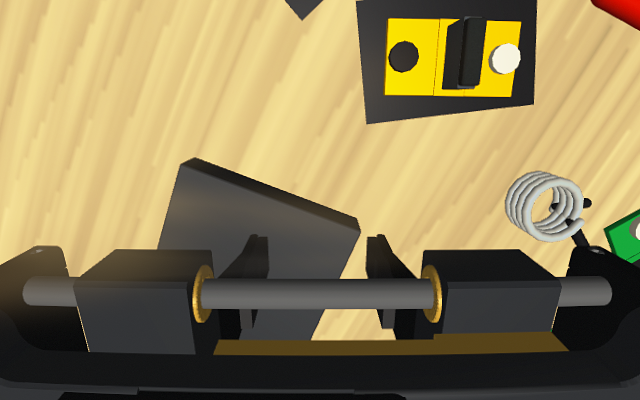

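Wrist view: the yellow plate on its mat at (455,57), white pad at (507,57), agreeing with the top view to about 2 mm. Approaching.

>>> arm_command(
  plan=[
    {"grip": 0.4,"tx": 1.89,"ty": 1.85,"tz": 0.5,"ax": 0,"ay": 0,"az": 0.02},
    {"grip": 0.4,"tx": 1.89,"ty": 1.85,"tz": 0.5,"ax": 0,"ay": 0,"az": 0.02},
    {"grip": 0.4,"tx": 1.89,"ty": 1.85,"tz": 0.5,"ax": 0,"ay": 0,"az": 0.02},
    {"grip": 0.4,"tx": 1.89,"ty": 1.85,"tz": 0.5,"ax": 0,"ay": 0,"az": 0.02},
    {"grip": 0.4,"tx": 1.89,"ty": 1.85,"tz": 0.5,"ax": 0,"ay": 0,"az": 0.02},
  ],
)

```text
clock: 22.6
position: [0.5481, 0.2504, 0.1802]
ee_rot: [0.528, 0.849, -0.001, -0.0]
contact_force: [-0.8, 0.3, 0.3]
gripper_width: 0.0525
```

Run:
```python
from h import *
for i in range(2): vision.camera("top")
s=manip.observe(); print(s["gripper_width"],s["position"],yaw())
print(delta([.5478,.251,.092],.459))
```

```text
0.05201052713387736 [0.54805716 0.25037997 0.18078653] 0.4578739921631063
{'t': array([1.20e-02, 1.00e-03, 1.48e+00]), 'a': array([-0.003,  0.004, -0.013])}
```

>>> arm_command(
  plan=[
    {"grip": 0.4,"tx": 0.01,"ty": 0,"tz": 0.7,"ax": 0,"ay": 0,"az": 0},
    {"grip": 0.4,"tx": 0.01,"ty": 0,"tz": 1.2,"ax": 0,"ay": 0,"az": 0},
    {"grip": 0.4,"tx": 0.01,"ty": 0,"tz": 1.48,"ax": 0,"ay": 0,"az": 0},
    {"grip": 0.4,"tx": 0.01,"ty": 0,"tz": 1.48,"ax": 0,"ay": 0,"az": 0},
    {"grip": 1,"tx": 0.01,"ty": 0,"tz": 1.48,"ax": 0,"ay": 0,"az": 0},
    {"grip": 1,"tx": 0.01,"ty": 0,"tz": 1.48,"ax": 0,"ay": 0,"az": 0},
    {"grip": 1,"tx": 0.01,"ty": 0,"tz": 1.48,"ax": 0,"ay": 0,"az": 0},
    {"grip": 1,"tx": 0.01,"ty": 0,"tz": 1.48,"ax": 0,"ay": 0,"az": 0},
  ],
)

```text
clock: 23.7
position: [0.5477, 0.2528, 0.0924]
ee_rot: [0.527, 0.85, 0.0, 0.0]
contact_force: [0.1, -0.6, -1.1]
gripper_width: 0.0202
```

>>> arm_command(
  plan=[
    {"grip": 1,"tx": 0,"ty": 0,"tz": 0,"ax": 0,"ay": 0,"az": 0},
    {"grip": 1,"tx": 0,"ty": 0,"tz": 0,"ax": 0,"ay": 0,"az": 0},
    {"grip": 1,"tx": 0,"ty": 0,"tz": 0,"ax": 0,"ay": 0,"az": 0},
  ],
)

```text
clock: 24.08
position: [0.5477, 0.2528, 0.0921]
ee_rot: [0.527, 0.85, 0.0, 0.0]
contact_force: [0.7, 1.5, 1.8]
gripper_width: 0.0141
```

>>> arm_command(
  plan=[
    {"grip": 1,"tx": 0,"ty": 0,"tz": -0.4,"ax": 0,"ay": 0,"az": 0},
    {"grip": 1,"tx": 0,"ty": 0,"tz": -0.9,"ax": 0,"ay": 0,"az": 0},
    {"grip": 1,"tx": 0,"ty": 0,"tz": -1.5,"ax": 0,"ay": 0,"az": 0},
    {"grip": 1,"tx": 0,"ty": 0,"tz": -1.5,"ax": 0,"ay": 0,"az": 0},
  ],
)

```text
clock: 24.58
position: [0.5491, 0.2532, 0.1843]
ee_rot: [0.527, 0.85, 0.002, 0.002]
contact_force: [1.1, -0.4, -4.2]
gripper_width: 0.0136
```

Run:
```python
from h import *
s=manip.observe(); print(s["gripper_width"],s["position"],yaw(),s["contact_force"])
print(delta([.475,-.035,.18],.087))
```

```text
0.013568010823743584 [0.54910855 0.25317104 0.18431956] 0.4599509754385253 [ 1.07375729 -0.43026363 -4.20439667]
{'t': array([-3.755, -3.239,  0.058]), 'a': array([ 6.100e-02, -1.000e-03,  4.274e+00])}
```

Yellow is held. Carrying it to the slab.

>>> arm_command(
  plan=[
    {"grip": 1,"tx": -3.75,"ty": -3.24,"tz": 0,"ax": 0,"ay": 0,"az": 4.27},
    {"grip": 1,"tx": -3.75,"ty": -3.24,"tz": 0,"ax": 0,"ay": 0,"az": 4.27},
    {"grip": 1,"tx": -3.75,"ty": -3.24,"tz": 0,"ax": 0,"ay": 0,"az": 4.27},
    {"grip": 1,"tx": -3.75,"ty": -3.24,"tz": 0,"ax": 0,"ay": 0,"az": 4.27},
    {"grip": 1,"tx": -3.75,"ty": -3.24,"tz": 0,"ax": 0,"ay": 0,"az": 4.27},
    {"grip": 1,"tx": -3.75,"ty": -3.24,"tz": 0,"ax": 0,"ay": 0,"az": 4.27},
    {"grip": 1,"tx": -3.75,"ty": -3.24,"tz": 0,"ax": 0,"ay": 0,"az": 4.27},
    {"grip": 1,"tx": -3.75,"ty": -3.24,"tz": 0,"ax": 0,"ay": 0,"az": 4.27},
  ],
)

```text
clock: 25.58
position: [0.473, -0.0341, 0.181]
ee_rot: [0.675, 0.738, -0.0, -0.001]
contact_force: [0.0, 0.8, -3.9]
gripper_width: 0.0138
```

Run:
```python
from h import *
p,d,m=snap("top","t12"); vision.camera("side")
s=manip.observe(); print(s["gripper_width"],s["position"],yaw(),s["contact_force"])
print(delta([.475,-.035,.135],.087))
```

```text
0.014163716783296027 [ 0.47324762 -0.03412689  0.18146715] 0.08921812670300809 [ 0.07382245  0.38205447 -2.60442939]
{'t': array([-0.017,  0.028,  0.774]), 'a': array([-0.007, -0.004,  0.025])}
```

>>> arm_command(
  plan=[
    {"grip": 1,"tx": 0,"ty": 0.02,"tz": 0.4,"ax": 0,"ay": 0,"az": 0},
    {"grip": 1,"tx": 0,"ty": 0.02,"tz": 0.7,"ax": 0,"ay": 0,"az": 0},
    {"grip": 1,"tx": 0,"ty": 0.02,"tz": 0.77,"ax": 0,"ay": 0,"az": 0},
    {"grip": 1,"tx": 0,"ty": 0.02,"tz": 0.77,"ax": 0,"ay": 0,"az": 0},
  ],
)

```text
clock: 26.18
position: [0.4745, -0.0347, 0.1358]
ee_rot: [0.675, 0.738, -0.0, -0.0]
contact_force: [-0.4, -0.1, -3.3]
gripper_width: 0.0139
```

>>> arm_command(
  plan=[
    {"grip": 1,"tx": 0,"ty": 0,"tz": 0.03,"ax": 0,"ay": 0,"az": 0},
    {"grip": 1,"tx": 0,"ty": 0,"tz": 0.03,"ax": 0,"ay": 0,"az": 0},
  ],
)

```text
clock: 26.42
position: [0.4748, -0.0352, 0.1345]
ee_rot: [0.676, 0.737, 0.0, 0.0]
contact_force: [-0.2, 0.1, -4.0]
gripper_width: 0.0139
```

>>> arm_command(
  plan=[
    {"grip": 1,"tx": 0,"ty": 0,"tz": 0.03,"ax": 0,"ay": 0,"az": 0},
    {"grip": 1,"tx": 0,"ty": 0,"tz": 0.03,"ax": 0,"ay": 0,"az": 0},
    {"grip": 1,"tx": 0,"ty": 0,"tz": 0.03,"ax": 0,"ay": 0,"az": 0},
  ],
)

```text
clock: 26.8
position: [0.4747, -0.0352, 0.1324]
ee_rot: [0.676, 0.737, 0.0, 0.0]
contact_force: [0.2, -0.8, -2.1]
gripper_width: 0.0139
```

>>> arm_command(
  plan=[
    {"grip": 1,"tx": 0,"ty": 0,"tz": 0.02,"ax": 0,"ay": 0,"az": 0},
    {"grip": 1,"tx": 0,"ty": 0,"tz": 0.02,"ax": 0,"ay": 0,"az": 0},
    {"grip": 1,"tx": 0,"ty": 0,"tz": 0.02,"ax": 0,"ay": 0,"az": 0},
  ],
)

```text
clock: 27.18
position: [0.4748, -0.0351, 0.1323]
ee_rot: [0.676, 0.737, 0.0, 0.0]
contact_force: [-4.7, 1.6, 9.5]
gripper_width: 0.0141
```

Contact made at z 0.1323. Releasing.

>>> arm_command(
  plan=[
    {"grip": 1,"tx": 0,"ty": 0,"tz": -0.025,"ax": 0,"ay": 0,"az": 0},
    {"grip": 0.65,"tx": 0,"ty": 0,"tz": -0.025,"ax": 0,"ay": 0,"az": 0},
    {"grip": 0.65,"tx": 0,"ty": 0,"tz": -0.025,"ax": 0,"ay": 0,"az": 0},
    {"grip": 0.65,"tx": 0,"ty": 0,"tz": -0.025,"ax": 0,"ay": 0,"az": 0},
    {"grip": 0.65,"tx": 0,"ty": 0,"tz": -0.025,"ax": 0,"ay": 0,"az": 0},
    {"grip": 0.65,"tx": 0,"ty": 0,"tz": -0.5,"ax": 0,"ay": 0,"az": 0},
    {"grip": 0.65,"tx": 0,"ty": 0,"tz": -1.1,"ax": 0,"ay": 0,"az": 0},
    {"grip": 1,"tx": -1.5,"ty": 0,"tz": -1.2,"ax": 0,"ay": 0,"az": 0},
  ],
)

```text
clock: 28.18
position: [0.4817, -0.0955, 0.2041]
ee_rot: [0.673, 0.739, 0.002, 0.002]
contact_force: [0.7, -0.3, -0.1]
gripper_width: 0.026
```

>>> arm_command(
  plan=[
    {"grip": 1,"tx": -0.6,"ty": 0,"tz": 0,"ax": 0,"ay": 0,"az": 0},
    {"grip": 1,"tx": -0.6,"ty": 0,"tz": 0,"ax": 0,"ay": 0,"az": 0},
    {"grip": 1,"tx": -0.6,"ty": 0,"tz": 0,"ax": 0,"ay": 0,"az": 0},
    {"grip": 1,"tx": -0.6,"ty": 0,"tz": 0,"ax": 0,"ay": 0,"az": 0},
  ],
)

```text
clock: 28.68
position: [0.4828, -0.1321, 0.2008]
ee_rot: [0.675, 0.738, 0.0, -0.0]
contact_force: [0.9, -0.9, -0.3]
gripper_width: 0.0007
```

Run:
```python
from h import *
vision.camera("side")
s=manip.observe();print(s["position"],yaw(),s["gripper_width"],s["contact_force"])
p,d,m=snap("wrist","w13"); plate(p,m,"yellow",.0405)
```

```text
[ 0.48283078 -0.13207786  0.20079477] 0.08863122008563067 0.0004049272755186172 [-0.36313066 -0.18271287 -0.30830083]
yellow c [ 0.4751 -0.0363] yaw 0.087 LxW 110.1 60.1 white [ 0.5168 -0.0326] along/across (np.float64(0.0418), np.float64(0.0))
```

View pics/w13.png

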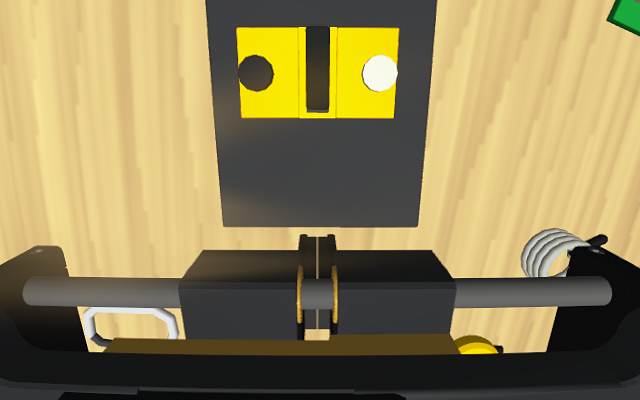

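Wrist view: yellow lies centred on the slab, white pad at (380,73), black at (256,73). Pressing white first.

Run:
```python
from h import *
print(delta([.517,-.0326,.135],.087))
```

```text
{'t': array([1.602, 0.713, 1.098]), 'a': array([-0.003, -0.004,  0.019])}
```

>>> arm_command(
  plan=[
    {"grip": 1,"tx": 1.6,"ty": 0.71,"tz": 0.2,"ax": 0,"ay": 0,"az": 0},
    {"grip": 1,"tx": 1.6,"ty": 0.71,"tz": 0.2,"ax": 0,"ay": 0,"az": 0},
    {"grip": 1,"tx": 1.6,"ty": 0.71,"tz": 0.2,"ax": 0,"ay": 0,"az": 0},
    {"grip": 1,"tx": 1.6,"ty": 0.71,"tz": 0.7,"ax": 0,"ay": 0,"az": 0},
    {"grip": 1,"tx": 1.6,"ty": 0.71,"tz": 1.0,"ax": 0,"ay": 0,"az": 0},
    {"grip": 1,"tx": 1.6,"ty": 0.71,"tz": 1.1,"ax": 0,"ay": 0,"az": 0},
    {"grip": 1,"tx": 1.6,"ty": 0.71,"tz": 1.1,"ax": 0,"ay": 0,"az": 0},
    {"grip": 1,"tx": 1.6,"ty": 0.71,"tz": 1.1,"ax": 0,"ay": 0,"az": 0},
  ],
)

```text
clock: 29.78
position: [0.5177, -0.0341, 0.136]
ee_rot: [0.676, 0.737, 0.0, 0.001]
contact_force: [-0.6, 0.5, -0.3]
gripper_width: 0.0004
```

Run:
```python
from h import *
s=manip.observe();print(s["position"],yaw(),s["contact_force"],delta([.517,-.0326,.1265],.087))
p,d,m=snap("side","s13"); crop(p,"s13c",240,150,400,290,4)
```

```text
[ 0.51767796 -0.03411871  0.1359516 ] 0.08699204925281159 [-0.57051061  0.47384769 -0.26206269] {'t': array([ 0.026, -0.009,  0.158]), 'a': array([ 0.016,  0.006, -0.   ])}
```

View pics/s13c.png

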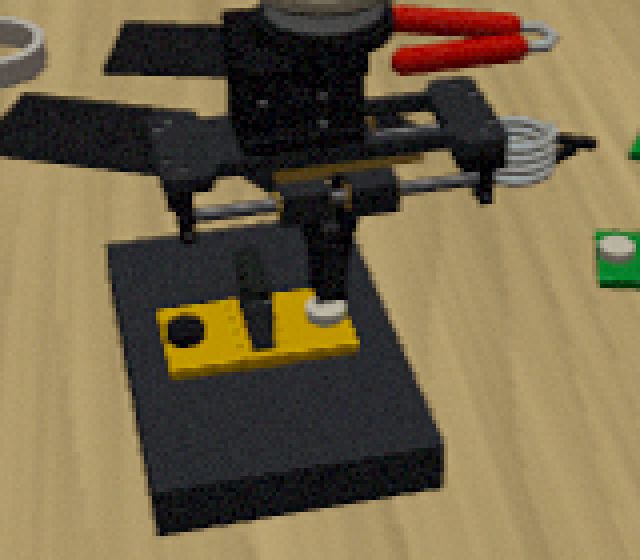

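Fingertips are just above the white pad at (325,300). Pressing in steps.

>>> arm_command(
  plan=[
    {"grip": 1,"tx": 0,"ty": 0,"tz": 0.08,"ax": 0,"ay": 0,"az": 0},
    {"grip": 1,"tx": 0,"ty": 0,"tz": 0.12,"ax": 0,"ay": 0,"az": 0},
    {"grip": 1,"tx": 0,"ty": 0,"tz": 0.15,"ax": 0,"ay": 0,"az": 0},
    {"grip": 1,"tx": 0,"ty": 0,"tz": 0.15,"ax": 0,"ay": 0,"az": 0},
  ],
)

```text
clock: 30.32
position: [0.5169, -0.0337, 0.1259]
ee_rot: [0.676, 0.737, -0.0, -0.0]
contact_force: [0.3, 0.1, 0.5]
gripper_width: 0.0005
```

>>> arm_command(
  plan=[
    {"grip": 1,"tx": 0,"ty": 0,"tz": 0.03,"ax": 0,"ay": 0,"az": 0},
    {"grip": 1,"tx": 0,"ty": 0,"tz": 0.03,"ax": 0,"ay": 0,"az": 0},
  ],
)

```text
clock: 30.58
position: [0.5172, -0.0338, 0.1244]
ee_rot: [0.676, 0.737, 0.0, 0.0]
contact_force: [0.1, 0.3, 1.7]
gripper_width: 0.0002
```

>>> arm_command(
  plan=[
    {"grip": 1,"tx": 0,"ty": 0,"tz": 0.03,"ax": 0,"ay": 0,"az": 0},
    {"grip": 1,"tx": 0,"ty": 0,"tz": 0.03,"ax": 0,"ay": 0,"az": 0},
  ],
)

```text
clock: 30.82
position: [0.5172, -0.0338, 0.1226]
ee_rot: [0.676, 0.737, 0.0, 0.0]
contact_force: [-0.6, 0.1, 3.0]
gripper_width: 0.0005
```

>>> arm_command(
  plan=[
    {"grip": 1,"tx": 0,"ty": 0,"tz": 0.025,"ax": 0,"ay": 0,"az": 0},
    {"grip": 1,"tx": 0,"ty": 0,"tz": 0.025,"ax": 0,"ay": 0,"az": 0},
  ],
)

```text
clock: 31.08
position: [0.5172, -0.0338, 0.1211]
ee_rot: [0.676, 0.737, 0.0, 0.0]
contact_force: [0.1, 0.5, 4.7]
gripper_width: 0.0004
```

Run:
```python
from h import *
force()
p,d,m=snap("side","s14"); crop(p,"s14c",240,150,400,290,4)
```

```text
F [-1.09  0.76  4.85] sd [0.7  0.28 0.37] pos [ 0.5172 -0.0338  0.1211]
```

View pics/s14c.png

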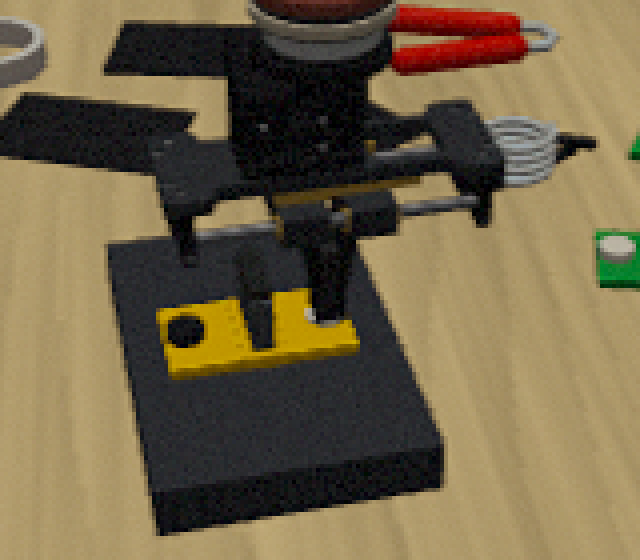

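White end of yellow: 4.85 N with no tipping (black end unmoved at (185,330)), so it is flat there. Now the black pad. I'm checking the state first.

Run:
```python
from h import *
s=manip.observe();print(s["clock"],s["position"],yaw(),s["contact_force"],s["gripper_width"])
print(delta([.4335,-.0399,.135],.087))
```

```text
31.325 [ 0.51722337 -0.03378069  0.12113193] 0.08730114242448199 [-0.09947957  0.24479618  4.72817503] 0.00027843587674621437
{'t': array([ 0.02 , -1.399, -0.232]), 'a': array([0.005, 0.001, 0.003])}
```

>>> arm_command(
  plan=[
    {"grip": 1,"tx": 0,"ty": 0,"tz": -0.6,"ax": 0,"ay": 0,"az": 0},
    {"grip": 1,"tx": 0,"ty": 0,"tz": -1.1,"ax": 0,"ay": 0,"az": 0},
    {"grip": 1,"tx": 0.02,"ty": -0.7,"tz": -1.1,"ax": 0,"ay": 0,"az": 0},
    {"grip": 1,"tx": 0.02,"ty": -1.4,"tz": -1.1,"ax": 0,"ay": 0,"az": 0},
    {"grip": 1,"tx": 0.02,"ty": -1.4,"tz": -1.1,"ax": 0,"ay": 0,"az": 0},
    {"grip": 1,"tx": 0.02,"ty": -1.4,"tz": -0.5,"ax": 0,"ay": 0,"az": 0},
    {"grip": 1,"tx": 0.02,"ty": -1.4,"tz": -0.23,"ax": 0,"ay": 0,"az": 0},
    {"grip": 1,"tx": 0.02,"ty": -1.4,"tz": -0.23,"ax": 0,"ay": 0,"az": 0},
  ],
)

```text
clock: 32.33
position: [0.4326, -0.0396, 0.1333]
ee_rot: [0.676, 0.737, -0.001, -0.002]
contact_force: [0.1, 0.6, -0.2]
gripper_width: 0.0005
```

>>> arm_command(
  plan=[
    {"grip": 1,"tx": 0,"ty": 0,"tz": 0.08,"ax": 0,"ay": 0,"az": 0},
    {"grip": 1,"tx": 0,"ty": 0,"tz": 0.12,"ax": 0,"ay": 0,"az": 0},
    {"grip": 1,"tx": 0,"ty": 0,"tz": 0.15,"ax": 0,"ay": 0,"az": 0},
    {"grip": 1,"tx": 0,"ty": 0,"tz": 0.15,"ax": 0,"ay": 0,"az": 0},
  ],
)

```text
clock: 32.83
position: [0.4334, -0.0399, 0.1259]
ee_rot: [0.676, 0.737, 0.0, 0.0]
contact_force: [0.4, -0.9, 1.5]
gripper_width: 0.0002
```

>>> arm_command(
  plan=[
    {"grip": 1,"tx": 0,"ty": 0,"tz": 0.03,"ax": 0,"ay": 0,"az": 0},
    {"grip": 1,"tx": 0,"ty": 0,"tz": 0.03,"ax": 0,"ay": 0,"az": 0},
  ],
)

```text
clock: 33.08
position: [0.4335, -0.04, 0.1242]
ee_rot: [0.676, 0.737, 0.0, 0.0]
contact_force: [-0.3, 0.3, 0.9]
gripper_width: 0.0004
```

>>> arm_command(
  plan=[
    {"grip": 1,"tx": 0,"ty": 0,"tz": 0.03,"ax": 0,"ay": 0,"az": 0},
    {"grip": 1,"tx": 0,"ty": 0,"tz": 0.03,"ax": 0,"ay": 0,"az": 0},
  ],
)

```text
clock: 33.33
position: [0.4336, -0.04, 0.1224]
ee_rot: [0.676, 0.737, 0.0, 0.0]
contact_force: [-0.7, 0.4, 3.8]
gripper_width: 0.0001
```

>>> arm_command(
  plan=[
    {"grip": 1,"tx": 0,"ty": 0,"tz": 0.03,"ax": 0,"ay": 0,"az": 0},
    {"grip": 1,"tx": 0,"ty": 0,"tz": 0.03,"ax": 0,"ay": 0,"az": 0},
  ],
)

```text
clock: 33.58
position: [0.4336, -0.04, 0.1206]
ee_rot: [0.676, 0.737, 0.0, 0.0]
contact_force: [-0.8, 0.0, 5.3]
gripper_width: 0.0005
```

Run:
```python
from h import *
force()
p,d,m=snap("side","s15"); crop(p,"s15c",240,150,400,290,4)
```

```text
F [-0.62  0.61  5.69] sd [0.19 0.41 0.56] pos [ 0.4336 -0.04    0.1206]
```

View pics/s15c.png

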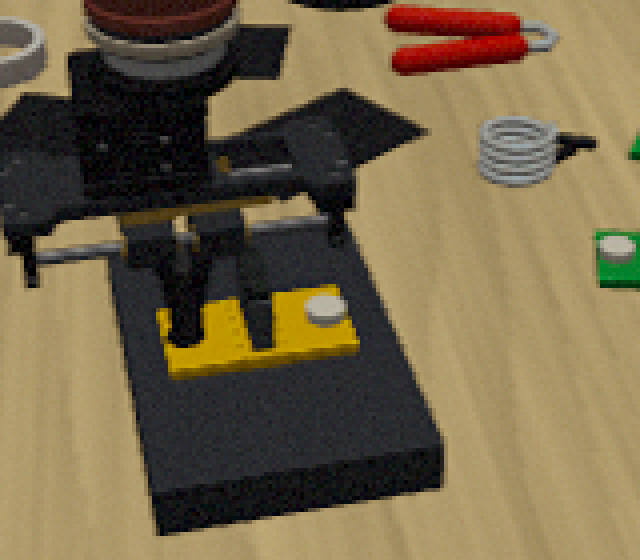

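Yellow black pad: 5.7 N, white pad unmoved at (325,310), no tipping. Yellow is flat too. Regrasping it, and rechecking where red lies.

>>> arm_command(
  plan=[
    {"grip": 1,"tx": 0,"ty": 0,"tz": -0.6,"ax": 0,"ay": 0,"az": 0},
    {"grip": 0.6,"tx": 0,"ty": 0,"tz": -1.2,"ax": 0,"ay": 0,"az": 0},
    {"grip": 0.6,"tx": 0,"ty": 0.7,"tz": -1.3,"ax": 0,"ay": 0,"az": 0},
    {"grip": 0.6,"tx": 0,"ty": 0.7,"tz": -1.3,"ax": 0,"ay": 0,"az": 0},
    {"grip": 0.6,"tx": 0,"ty": 0.7,"tz": -1.3,"ax": 0,"ay": 0,"az": 0},
    {"grip": 0.6,"tx": 0,"ty": 0.7,"tz": -1.3,"ax": 0,"ay": 0,"az": 0},
  ],
)

```text
clock: 34.58
position: [0.4739, -0.0361, 0.1973]
ee_rot: [0.676, 0.737, -0.001, -0.001]
contact_force: [-0.0, 1.1, 1.0]
gripper_width: 0.0338
```

Run:
```python
from h import *
p,d,m=snap("side","s16"); plate(p,m,"red",0,near=(.54,-.3))
p,d,m=snap("top","t16"); plate(p,m,"red",0,near=(.54,-.3))
s=manip.observe();print(s["gripper_width"],s["position"]); print(delta([.4751,-.0363,.1335],.087))
```

```text
red c [ 0.5183 -0.2948] yaw 1.55 LxW 112.9 59.3 white [ 0.5144 -0.2526] along/across (np.float64(0.0421), np.float64(0.0048))
red c [ 0.5161 -0.292 ] yaw 1.549 LxW 107.9 59.3 white [ 0.5173 -0.2497] along/across (np.float64(0.0423), np.float64(-0.0003))
0.034246085692338696 [ 0.47424421 -0.03617389  0.19771128]
{'t': array([-0.004,  0.015,  1.07 ]), 'a': array([-0.015, -0.005,  0.001])}
```

View pics/t16.png

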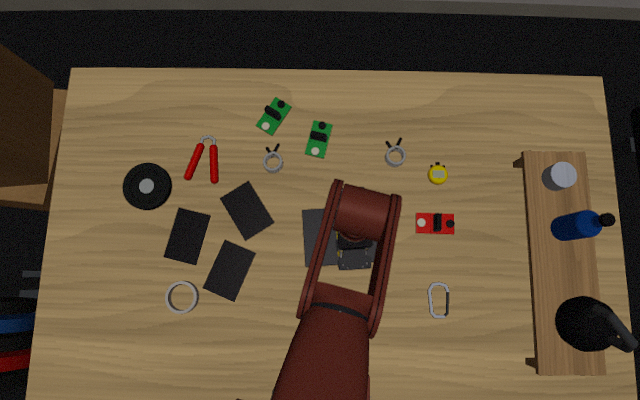

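The top view shows red now at (435,223). It was knocked about 23 mm aside to (0.517, -0.293), but it is still square and within 10 mm of the line, so it stays there. Yellow goes to (0.439, -0.299). Grasping yellow.

>>> arm_command(
  plan=[
    {"grip": 0.6,"tx": 0,"ty": 0,"tz": 0.6,"ax": 0,"ay": 0,"az": 0},
    {"grip": 0.6,"tx": 0,"ty": 0,"tz": 1.06,"ax": 0,"ay": 0,"az": 0},
    {"grip": 0.6,"tx": 0,"ty": 0,"tz": 1.06,"ax": 0,"ay": 0,"az": 0},
    {"grip": 0.6,"tx": 0,"ty": 0,"tz": 1.06,"ax": 0,"ay": 0,"az": 0},
    {"grip": 1,"tx": 0,"ty": 0,"tz": 1.06,"ax": 0,"ay": 0,"az": 0},
    {"grip": 1,"tx": 0,"ty": 0,"tz": 1.06,"ax": 0,"ay": 0,"az": 0},
    {"grip": 1,"tx": 0,"ty": 0,"tz": 1.06,"ax": 0,"ay": 0,"az": 0},
    {"grip": 1,"tx": 0,"ty": 0,"tz": 1.06,"ax": 0,"ay": 0,"az": 0},
  ],
)

```text
clock: 35.67
position: [0.4752, -0.0363, 0.1354]
ee_rot: [0.676, 0.737, -0.0, 0.0]
contact_force: [-3.0, 0.4, 5.9]
gripper_width: 0.0137
```

>>> arm_command(
  plan=[
    {"grip": 1,"tx": 0,"ty": 0,"tz": 0,"ax": 0,"ay": 0,"az": 0},
    {"grip": 1,"tx": 0,"ty": 0,"tz": 0,"ax": 0,"ay": 0,"az": 0},
  ],
)

```text
clock: 35.92
position: [0.4752, -0.0363, 0.1354]
ee_rot: [0.676, 0.737, -0.0, 0.0]
contact_force: [-3.3, 0.1, 6.0]
gripper_width: 0.0138
```

>>> arm_command(
  plan=[
    {"grip": 1,"tx": 0,"ty": 0,"tz": -0.4,"ax": 0,"ay": 0,"az": 0},
    {"grip": 1,"tx": 0,"ty": 0,"tz": -0.9,"ax": 0,"ay": 0,"az": 0},
    {"grip": 1,"tx": 0,"ty": 0,"tz": -0.9,"ax": 0,"ay": 0,"az": 0},
  ],
)

```text
clock: 36.3
position: [0.4765, -0.0365, 0.1903]
ee_rot: [0.676, 0.737, 0.001, 0.002]
contact_force: [-0.2, -0.8, -4.1]
gripper_width: 0.0142
```

Run:
```python
from h import *
s=manip.observe();print(s["position"],s["gripper_width"],s["contact_force"]); print(delta([.439,-.299,.185],-1.588))
```

```text
[ 0.47646984 -0.03651388  0.19034316] 0.014198798699065086 [-0.21734496 -0.77841613 -4.13973859]
{'t': array([-4.304, -1.004,  0.091]), 'a': array([  0.028,   0.048, -16.802])}
```

>>> arm_command(
  plan=[
    {"grip": 1,"tx": -4.3,"ty": -1.0,"tz": 0,"ax": 0,"ay": 0,"az": -16.8},
    {"grip": 1,"tx": -4.3,"ty": -1.0,"tz": 0,"ax": 0,"ay": 0,"az": -16.8},
    {"grip": 1,"tx": -4.3,"ty": -1.0,"tz": 0,"ax": 0,"ay": 0,"az": -16.8},
    {"grip": 1,"tx": -4.3,"ty": -1.0,"tz": 0,"ax": 0,"ay": 0,"az": -16.8},
    {"grip": 1,"tx": -4.3,"ty": -1.0,"tz": 0,"ax": 0,"ay": 0,"az": -16.8},
    {"grip": 1,"tx": -4.3,"ty": -1.0,"tz": 0,"ax": 0,"ay": 0,"az": -16.8},
    {"grip": 1,"tx": -4.3,"ty": -1.0,"tz": 0,"ax": 0,"ay": 0,"az": -16.8},
    {"grip": 1,"tx": -4.3,"ty": -1.0,"tz": 0,"ax": 0,"ay": 0,"az": -16.8},
  ],
)

```text
clock: 37.3
position: [0.4368, -0.2979, 0.1861]
ee_rot: [0.031, 1.0, 0.001, -0.001]
contact_force: [-0.3, -0.1, -3.5]
gripper_width: 0.0141
```

Run:
```python
from h import *
for i in range(3): vision.camera("top")
s=manip.observe();print(s["position"],yaw(),s["joints"].round(2),s["gripper_width"],s["contact_force"]); print(delta([.439,-.299,.098],-1.588))
p,d,m=snap("side","s17")
```

```text
[ 0.43707694 -0.2978389   0.18674444] 1.4993294357115603 [-0.75  0.1   1.87  0.    1.17 -2.25] 0.013464373036253406 [-0.61000422 -0.33408832 -3.78063058]
{'t': array([-0.037, -0.02 ,  1.479]), 'a': array([ 0.022, -0.025, -0.622])}
```

View pics/s17.png

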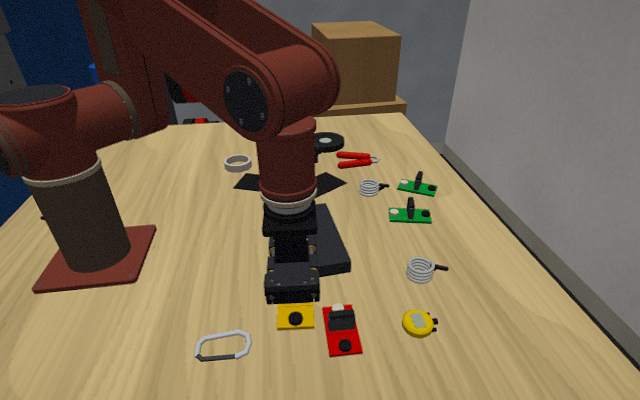

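The side view shows yellow held at (295,315), clear of red at (342,330) and the carabiner at (223,345). Lowering with the small yaw correction.

>>> arm_command(
  plan=[
    {"grip": 1,"tx": -0.04,"ty": -0.02,"tz": 0.3,"ax": 0,"ay": 0,"az": -0.6},
    {"grip": 1,"tx": -0.04,"ty": -0.02,"tz": 0.8,"ax": 0,"ay": 0,"az": -0.6},
    {"grip": 1,"tx": -0.04,"ty": -0.02,"tz": 1.25,"ax": 0,"ay": 0,"az": -0.6},
    {"grip": 1,"tx": -0.04,"ty": -0.02,"tz": 1.45,"ax": 0,"ay": 0,"az": -0.6},
    {"grip": 1,"tx": -0.04,"ty": -0.02,"tz": 1.45,"ax": 0,"ay": 0,"az": -0.6},
    {"grip": 1,"tx": -0.04,"ty": -0.02,"tz": 1.45,"ax": 0,"ay": 0,"az": -0.6},
  ],
)

```text
clock: 38.25
position: [0.4408, -0.3004, 0.1028]
ee_rot: [0.008, 1.0, -0.001, 0.001]
contact_force: [0.9, 0.6, -3.2]
gripper_width: 0.0138
```

>>> arm_command(
  plan=[
    {"grip": 1,"tx": 0,"ty": 0,"tz": 0.03,"ax": 0,"ay": 0,"az": 0},
    {"grip": 1,"tx": 0,"ty": 0,"tz": 0.03,"ax": 0,"ay": 0,"az": 0},
  ],
)

```text
clock: 38.5
position: [0.4404, -0.3001, 0.1006]
ee_rot: [0.008, 1.0, -0.0, 0.0]
contact_force: [-0.2, 0.7, -3.9]
gripper_width: 0.014
```

>>> arm_command(
  plan=[
    {"grip": 1,"tx": 0,"ty": 0,"tz": 0.03,"ax": 0,"ay": 0,"az": 0},
    {"grip": 1,"tx": 0,"ty": 0,"tz": 0.03,"ax": 0,"ay": 0,"az": 0},
  ],
)

```text
clock: 38.75
position: [0.44, -0.2997, 0.098]
ee_rot: [0.008, 1.0, 0.0, -0.0]
contact_force: [0.2, -0.1, -4.2]
gripper_width: 0.014
```

Run:
```python
from h import *
force(); print(yaw())
```

```text
F [ 0.08 -0.12 -4.01] sd [0.45 0.13 0.23] pos [ 0.4401 -0.2998  0.0981]
1.5551596041628644
```

Expected contact is at about 0.095.

>>> arm_command(
  plan=[
    {"grip": 1,"tx": 0,"ty": 0,"tz": 0.03,"ax": 0,"ay": 0,"az": 0},
    {"grip": 1,"tx": 0,"ty": 0,"tz": 0.03,"ax": 0,"ay": 0,"az": 0},
    {"grip": 1,"tx": 0,"ty": 0,"tz": 0.03,"ax": 0,"ay": 0,"az": 0},
  ],
)

```text
clock: 39.33
position: [0.4401, -0.2998, 0.0963]
ee_rot: [0.008, 1.0, 0.0, -0.0]
contact_force: [-0.4, 0.9, -3.7]
gripper_width: 0.0139
```

>>> arm_command(
  plan=[
    {"grip": 1,"tx": 0,"ty": 0,"tz": 0.02,"ax": 0,"ay": 0,"az": 0},
    {"grip": 1,"tx": 0,"ty": 0,"tz": 0.02,"ax": 0,"ay": 0,"az": 0},
    {"grip": 1,"tx": 0,"ty": 0,"tz": 0.02,"ax": 0,"ay": 0,"az": 0},
  ],
)

```text
clock: 39.7
position: [0.4402, -0.3, 0.0958]
ee_rot: [0.008, 1.0, -0.0, -0.0]
contact_force: [-3.8, 2.7, 4.3]
gripper_width: 0.0143
```

In contact at 0.0958. Releasing and rising.

>>> arm_command(
  plan=[
    {"grip": 1,"tx": 0,"ty": 0,"tz": -0.01,"ax": 0,"ay": 0,"az": 0},
    {"grip": 0.65,"tx": 0,"ty": 0,"tz": -0.01,"ax": 0,"ay": 0,"az": 0},
    {"grip": 0.65,"tx": 0,"ty": 0,"tz": -0.01,"ax": 0,"ay": 0,"az": 0},
    {"grip": 0.65,"tx": 0,"ty": 0,"tz": -0.01,"ax": 0,"ay": 0,"az": 0},
    {"grip": 0.65,"tx": 0,"ty": 0,"tz": -0.01,"ax": 0,"ay": 0,"az": 0},
    {"grip": 0.65,"tx": 0,"ty": 0,"tz": -0.6,"ax": 0,"ay": 0,"az": 0},
    {"grip": 0.65,"tx": 0,"ty": 0,"tz": -1.5,"ax": 0,"ay": 0,"az": 0},
    {"grip": 0.65,"tx": 0,"ty": 0,"tz": -2.2,"ax": 0,"ay": 0,"az": 0},
  ],
)

```text
clock: 40.7
position: [0.4404, -0.3, 0.2293]
ee_rot: [0.008, 1.0, -0.0, 0.001]
contact_force: [0.3, 0.7, -0.1]
gripper_width: 0.0304
```

Run:
```python
from h import *
print(delta([.42,0.1,.28]))
```

```text
{'t': array([ 0.444,  6.66 , -0.852])}
```

Moving the arm aside to the left for a clear final look.

>>> arm_command(
  plan=[
    {"grip": 0.65,"tx": 0.4,"ty": 6.6,"tz": -0.8,"ax": 0,"ay": 0,"az": 6},
    {"grip": 0.65,"tx": 0.4,"ty": 6.6,"tz": -0.8,"ax": 0,"ay": 0,"az": 6},
    {"grip": 0.65,"tx": 0.4,"ty": 6.6,"tz": -0.8,"ax": 0,"ay": 0,"az": 6},
    {"grip": 0.65,"tx": 0.4,"ty": 6.6,"tz": -0.8,"ax": 0,"ay": 0,"az": 6},
    {"grip": 0.65,"tx": 0.4,"ty": 6.6,"tz": -0.8,"ax": 0,"ay": 0,"az": 6},
    {"grip": 0.65,"tx": 0.4,"ty": 6.6,"tz": -0.8,"ax": 0,"ay": 0,"az": 6},
    {"grip": 0.65,"tx": 0.4,"ty": 6.6,"tz": -0.8,"ax": 0,"ay": 0,"az": 6},
    {"grip": 0.65,"tx": 0.4,"ty": 6.6,"tz": -0.8,"ax": 0,"ay": 0,"az": 6},
  ],
)

```text
clock: 41.7
position: [0.4222, 0.0982, 0.2756]
ee_rot: [0.264, 0.964, 0.0, 0.0]
contact_force: [0.3, -0.4, -0.1]
gripper_width: 0.0307
```

Run:
```python
from h import *
for i in range(3): vision.camera("top")
p,d,m=snap("top","t20")
sw=np.array([.659,-.303]); ca=np.array([.300,-.297]); u=(ca-sw)/np.linalg.norm(ca-sw); n=np.array([-u[1],u[0]])
for c,z in (("red",(.517,-.293)),("yellow",(.44,-.3))):
    q,y,_=plate(p,m,c,0,near=z); print(c,"along",((q-sw)@u).round(4),"off",((q-sw)@n).round(4),"angle err",round(np.degrees(np.arcsin(abs(np.dot(u,[np.cos(y),np.sin(y)])))),1))
hsv=cv2.cvtColor(p,cv2.COLOR_RGB2HSV)
k=np.zeros((400,640),bool); k[160:190,424:452]=1; k&=cv2.inRange(hsv,(20,150,60),(35,255,255))>0
print("sw",cv2.minEnclosingCircle((onplane(np.argwhere(k)[:,::-1].astype(float),m,.018)[:,:2]*1000).astype(np.float32)))
k=np.zeros((400,640),bool); k[275:330,415:460]=1; k&=hsv[...,1]<70; k=max(blobs(k),key=lambda t:t[1])[0]
print("ca",cv2.minAreaRect((onplane(np.argwhere(k)[:,::-1].astype(float),m,.008)[:,:2]*1000).astype(np.float32))[0])
s=manip.observe(); print(s["clock"],s["position"],s["contact_force"])
```

```text
red c [ 0.516 -0.292] yaw 1.549 LxW 107.9 59.4 white [ 0.5173 -0.2497] along/across (np.float64(0.0423), np.float64(-0.0004))
red along 0.1432 off -0.0086 angle err 0.3
yellow c [ 0.4382 -0.2997] yaw 1.554 LxW 109.8 61.2 white [ 0.4387 -0.2574] along/across (np.float64(0.0424), np.float64(0.0002))
yellow along 0.2209 off 0.0004 angle err 0.0
sw ((659.0734252929688, -303.13702392578125), 30.31403350830078)
ca (300.1644287109375, -296.9726867675781)
41.9 [0.4223717  0.09552972 0.27486824] [ 0.45858634  0.52304368 -0.01589188]
```

View pics/t20.png

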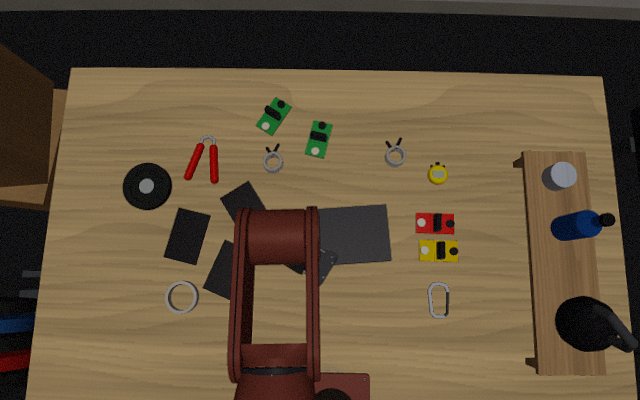

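Red at (435,223) and yellow at (440,251) lie side by side, square, on the stopwatch–carabiner line. Both references are unmoved, and the tape roll is present at (182,297), so there is no blue plate. Handing in.

Run:
```python
from rig import close_job
print(close_job())
```

```text
the job is handed in; nothing more can be done
None
```

I rocked the red plate and then the yellow plate on the granite, white pad first and then black. Neither tipped, so both count as flat. There was no blue plate: its mat was empty and the tape roll was on the table instead.

| Plate | White pad force | Black pad force | Tipped | Final position along the line from the stopwatch | Offset from the line | Off square |
|---|---|---|---|---|---|---|
| Red | about 4.8 N | about 5.5 N | no | 143 mm | 9 mm | 0.3° |
| Yellow | about 4.9 N | about 5.7 N | no | 221 mm | under 1 mm | about 0° |

- **Final check:** The last top view showed both plates side by side in the row between the stopwatch and the carabiner, with both of those unmoved to the millimetre. The collars, grip trainer, tape roll and green look-alikes were checked only by eye, and looked where they had been. The job was handed in at about 42 s with the arm clear of everything.
- **Disagreement:** After I laid it down, red was found about 23 mm from where I had put it, while the arm was at the slab. It was still square and on the line, so I left it and set yellow further along.
- **Not checked:** I did not measure that the plates lie level on the table. That rests on the seating contact and on how they look in the pictures.

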